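# Cover the guitar pickups and clamp them in the jig

## Robot

A 6-joint arm with a two-finger parallel gripper is mounted at the origin on the work surface. World frame = base frame: x ahead of the robot, y to its left, z up, the work surface at z = 0. Lengths are in m, angles in rad, forces in N, time in s.
With the tool pointing down it reaches from about 0.375 to 0.975 m from the base axis. Payload 3.8 kg.
Tool frame: the origin (TCP) lies midway between the tips of the shut fingers; the grasp point (between the pads) lies 19 mm behind it; z points along the fingers, y is the line along which they close (so a half turn about z gives the same grasp; the last joint's range is limited). The gripper opens to 88 mm and grips with 3 to 60 N. Pads are 18 mm wide; open, the fingers measure 123 mm over their backs; the gripper's body (75 mm by 187 mm) begins 45 mm behind the grasp point.
Start: joints at [1.064, 0.264, 1.604, -0, 1.274, -0.037], TCP at [0.306, 0.602, 0.239] pointing down, gripper open.
Joint ranges: [-2.63, 2.63], [-0.94, 2.18], [0.31, 2.57], [-1.31, 4.45], [0, 2.66], [-2.55, 2.55]. Speed limits (rad/s): [2.57, 2.57, 3.14, 3.14, 3.14, 3.14].

## Interface

Orientations are given as a 3x3 rotation matrix whose columns are the frame's x, y, z axes.
In Python, from plant import r, viewer gives the robot as it stands. The module is installed in compiled form; this text tells all that it offers.
- The arm moves only by the tool servo_tool, never from a script. Its argument "motion" is a list of rows, each an object with "dp": the shift along the tool's x, y, z in m, a list of three; "roll": the turn about the tool's z in rad; "hand": the closure, from 0 (fully open) to 1 (shut). In form: [{"dp": [dx, dy, dz], "roll": roll, "hand": hand}, ...]. A call has 1 to 12 rows; each row shifts and turns the commanded pose from where the row before left it, along the tool's axes as they then stand; what a row does not reach is not made up. A row lasts 1/10 s, in which the tool goes at most 50 mm and 8.59 degrees, less where a joint would pass 70% of its speed; a pose out of reach is approached as far as the arm can. A call with a gripper value outside its range is refused whole. The fingers move at their own pace and stop on an object; "grip_force" is the grip in N (left out, the last holds). Time passes only in rows, so rows that do not move let the fingers close. It gives the time, the measured TCP pose, the force, the opening and the grip force at its end, in the units of the state.
- r.sense(): the state, without advancing time (a new reading comes with each control period).
- viewer.get_image(name): name is "scene" or "top" or "wrist"; returns the picture (400x640x3 uint8, blue, green, red); there is no depth.
- viewer.camera_params(name): a dict with "fx", "fy", "cx", "cy" (pixels), "extrinsics" (4x4, takes a point from camera to world coordinates). Camera axes: x right, y down, z forward; pixel columns grow to the right and rows downward; lengths in m; the calibration is good to about 2 mm. A picture is of the moment at which its call begins: read the wrist's pose just before it. camera_params takes no time and is no camera call; for the wrist camera it gives the pose at the moment of the call.
- r.close_job(): hands the job in; it is judged then, once.
The state is a dict: "time_s": time; "joints": joint angles; "dq": joint speeds; "joint_torque": joint torques, N m; "tcp_pos": TCP position; "ee_rot": TCP orientation; "force": force on the tool from outside, world axes, zero at the start; "wrist_torque": the same for the moment, N m; "opening": opening from 0.0 (shut) to 1.0 (fully open); "gripper_force": force on a finger pad.
Only numpy, scipy, OpenCV 4.12 (cv2) and the standard library are available. Lean on these libraries where they do the work, as an engineer would, in place of code of your own. Each camera call takes 0.05 s, during which the arm holds its last target. There are 200 camera calls.

## Task

Swing the jig's clamp up and right back, then put every black coil block into a steel pickup cover of its own, all the way down to the cover's floor, and only then set each covered pickup, as one unit, fully home and level in a pocket of the jig. When all are in, swing the clamp over again so that it holds them down, and leave the other things on the bench alone; spare covers may stay where they lie, and no cover goes into the jig empty.

Things in the scene. Friction and masses are not known exactly. Their poses are not given: they have to be found in the camera images.
- cover0: Guitar pickup cover: a bright steel tray 71 (x) x 41 (y) x 18 mm high lying open side up, walls 2 mm and floor 3 mm thick, inside 67 x 37 mm, outer lower edges rounded (3 mm). All three are alike and there may be more covers than coils. Origin: centre of its underside; x along its length, z up.
- coil0: Guitar pickup coil block: a black block 63 (x) x 33 (y) x 28 mm high with a 3 mm brass plate on top (its back), lower edges rounded (6 mm), lying as it has to go into a cover. In a cover (any, either way round) it stands on the floor, 13 mm proud of the rim. Two or three of these are present. Origin: centre of its underside; x along its length, z up. About 0.11 kg.
- cover1: Guitar pickup cover: a bright steel tray 71 (x) x 41 (y) x 18 mm high lying open side up, walls 2 mm and floor 3 mm thick, inside 67 x 37 mm, outer lower edges rounded (3 mm). All three are alike and there may be more covers than coils. Origin: centre of its underside; x along its length, z up.
- coil1: Guitar pickup coil block: a black block 63 (x) x 33 (y) x 28 mm high with a 3 mm brass plate on top (its back), lower edges rounded (6 mm), lying as it has to go into a cover. In a cover (any, either way round) it stands on the floor, 13 mm proud of the rim. Two or three of these are present. Origin: centre of its underside; x along its length, z up. About 0.11 kg.
- cover2: Guitar pickup cover: a bright steel tray 71 (x) x 41 (y) x 18 mm high lying open side up, walls 2 mm and floor 3 mm thick, inside 67 x 37 mm, outer lower edges rounded (3 mm). All three are alike and there may be more covers than coils. Origin: centre of its underside; x along its length, z up.
- coil2: Guitar pickup coil block: a black block 63 (x) x 33 (y) x 28 mm high with a 3 mm brass plate on top (its back), lower edges rounded (6 mm), lying as it has to go into a cover. In a cover (any, either way round) it stands on the floor, 13 mm proud of the rim. Two or three of these are present. Origin: centre of its underside; x along its length, z up. About 0.11 kg.
- jig: Clamping jig, fixed to the bench: an aluminium nest 68 (x) x 275 (y) x 15 mm, three open pockets in a row along y between rounded fences 11 mm wide, and behind it (+x) a bracket carrying the clamp arm. Origin: on the bench under the centre of the middle pocket. The clamp's hinge axis runs along the jig's y, through x = +80 mm, z = 52 mm. With the clamp open nothing is above the pockets.
- pocket0 (a point): Centre of the floor of one of the jig's three pockets, 8 mm above the bench and 88 mm from the next one. A pocket is 46 mm along the jig's x and 77 mm along its y, 7 mm deep: a cover fits with its length along the jig's y, either way round, and then its upper 11 mm stand above the fences. Any pocket may be used, they need not all be filled.
- pocket1 (a point): Centre of the floor of one of the jig's three pockets, 8 mm above the bench and 88 mm from the next one. A pocket is 46 mm along the jig's x and 77 mm along its y, 7 mm deep: a cover fits with its length along the jig's y, either way round, and then its upper 11 mm stand above the fences. Any pocket may be used, they need not all be filled.
- pocket2 (a point): Centre of the floor of one of the jig's three pockets, 8 mm above the bench and 88 mm from the next one. A pocket is 46 mm along the jig's x and 77 mm along its y, 7 mm deep: a cover fits with its length along the jig's y, either way round, and then its upper 11 mm stand above the fences. Any pocket may be used, they need not all be filled.
- clamp (a joint): Clamp arm angle, rad: 0 = down over the pockets (start), arm level towards the jig's -x; it swings up about the jig's y, upright at 1.57, open leaning back at its stop, 2.2. Over-centre spring: pulls down below about 1.57, open above, up to 6 N at the handle, more if swung fast. Loaded, its bar (236 mm wide) rests on the coil backs at about 0.03; coils not home hold it up.
- clamp_grip (a point): Grip point on the clamp's handle, a round black cross-bar 12 mm thick, 120 mm long, parallel to the hinge axis and 140 mm from it at the arm's free end. The point is on the bar's axis, 38 mm to the jig's -y side of the 16 mm wide arm's middle. The bar can turn between the fingers as the arm swings. Clamp down: 52 mm above the bench. Its x runs from handle to hinge.
- narrow_cover: Narrow white plastic pickup cover 85 x 24 x 16 mm, open side up; it belongs to another guitar. Not part of the job: leave it where it is.
- screwdriver: Screwdriver, 190 mm long. Not part of the job: leave it where it is.
- sanding_block: Dark wooden sanding block 60 x 110 x 34 mm. Not part of the job: leave it where it is.
- brush: Brush, 170 mm long. Not part of the job: leave it where it is.

How it is judged:
By the outcome, as a careful person would: the job done as asked, in the order asked, and still so for the second after the job is handed in, with the robot touching nothing.
Of coil0, coil1, coil2 only 2 to 3 are there at a start; the rules pass over those that are not, and their reading is None.
At some moment in a run one of coil0, coil1, coil2, cover0, cover1, cover2 may be knocked a few centimetres aside while the robot is not near it.
Once in a run the grip may slacken for a moment while it holds something.
It also fails if it takes over 210 s, if anything falls off the work surface, if the arm or the gripper's body presses on something with over 40 N, if the wrist force passes 120 N, or if a joint passes its speed limit or range.

## Working session

There is one attempt and no reset: what is moved stays moved. The work goes in short steps, Python scripts to look and compute and a tool call to move; the robot and the scene stay as the last step left them, time stands still between calls to the robot, and variables do not carry over. Pictures are saved under pics/ and viewed, at most 14 in all, crops included, and the job is handed in when it is done.

Besides the shell and the picture viewer there is one more tool, called after "Request:" as name(argument=value, ...) on one line, values as JSON. servo_tool: Moves the arm, as the interface text tells. Its arguments: {"type":"object","properties":{"motion":{"type":"array"},"grip_force":{"type":"number"}},"required":["motion"]}

```bash
mkdir -p pics; cat > h.py <<'E'
import numpy as np, cv2
from plant import r, viewer
def cast(name,uv,z,P=None):
    P=P or viewer.camera_params(name); E=np.array(P["extrinsics"])
    uv=np.atleast_2d(np.array(uv,float))
    d=np.c_[(uv[:,0]-P["cx"])/P["fx"],(uv[:,1]-P["cy"])/P["fy"],np.ones(len(uv))]@E[:3,:3].T
    o=E[:3,3]; return o+d*((z-o[2])/d[:,2])[:,None]
def proj(name,p,P=None):
    P=P or viewer.camera_params(name); E=np.linalg.inv(np.array(P["extrinsics"]))
    q=np.atleast_2d(p)@E[:3,:3].T+E[:3,3]
    return np.c_[P["fx"]*q[:,0]/q[:,2]+P["cx"],P["fy"]*q[:,1]/q[:,2]+P["cy"]]
def st():
    s=r.sense(); print(round(s["time_s"],2),np.round(s["tcp_pos"],4),np.round(s["ee_rot"],3).tolist(),np.round(s["joints"],2),s["opening"],np.round(s["force"],1)); return s
E
python3 - <<'E'
from h import *
st()
for n in("top","scene"):
    cv2.imwrite(f"pics/{n}0.png",viewer.get_image(n)); P=viewer.camera_params(n); print(P["fx"],np.round(P["extrinsics"],3).tolist())
P=viewer.camera_params("wrist");print(P["fx"],np.round(P["extrinsics"],3).tolist())
E
```

```text
0.0 [0.3052 0.6013 0.2374] [[-0.892, 0.453, -0.001], [0.453, 0.892, -0.002], [0.0, -0.002, -1.0]] [ 1.06  0.26  1.61  0.    1.27 -0.04] 1.000508122449681 [ 0.7  0.4 -0.2]
514.8620402629716 [[-0.007, -0.996, 0.088, 0.436], [-1.0, 0.009, 0.015, -0.04], [-0.015, -0.087, -0.996, 1.3], [0.0, 0.0, 0.0, 1.0]]
370.40768334948655 [[-0.392, 0.549, -0.738, 1.253], [0.92, 0.243, -0.307, 0.247], [0.011, -0.799, -0.601, 0.654], [0.0, 0.0, 0.0, 1.0]]
338.56592748363926 [[0.453, 0.856, 0.25, 0.24], [0.892, -0.434, -0.128, 0.634], [-0.001, 0.281, -0.96, 0.384], [0.0, 0.0, 0.0, 1.0]]
```

View pics/top0.png

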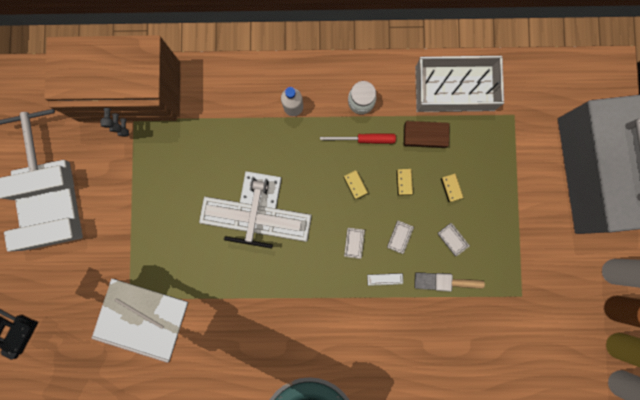

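View pics/scene0.png

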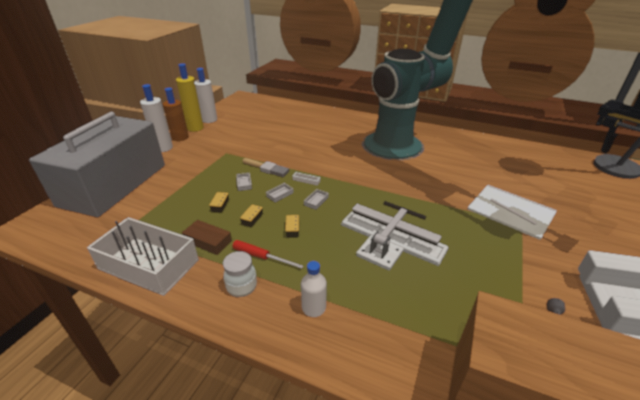

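The top view shows three brass-backed coils at about (356,185), (405,182) and (452,188). The three covers are at (355,243), (400,237) and (454,240). The jig is at (255,218), with its handle bar at (248,243).

```bash
cat >> h.py <<'E'
def rects(im,mask,name,z,amin,roi=None,P=None):
    mask=cv2.morphologyEx(mask,cv2.MORPH_CLOSE,np.ones((3,3)))
    if roi: m=np.zeros_like(mask); a,b,c,d=roi; m[b:d,a:c]=mask[b:d,a:c]; mask=m
    out=[]
    for c in cv2.findContours(mask,cv2.RETR_EXTERNAL,cv2.CHAIN_APPROX_NONE)[0]:
        if cv2.contourArea(c)<amin: continue
        w=cast(name,c[:,0,:],z,P)[:,:2]
        (cx,cy),(a,b),t=cv2.minAreaRect((w*1000).astype(np.float32))
        if a<b: a,b,t=b,a,t+90
        out.append((cx/1000,cy/1000,a,b,(t+90)%180-90,c[:,0,:].mean(0).round()))
        print("xy %.4f %.4f size %.0f %.0f ang(long) %.1f"%out[-1][:5],out[-1][5])
    return out
def brass(im):
    h=cv2.cvtColor(im,cv2.COLOR_BGR2HSV); return cv2.inRange(h,(17,100,120),(32,255,255))
def steel(im,v=110):
    h=cv2.cvtColor(im,cv2.COLOR_BGR2HSV); return cv2.inRange(h,(0,0,v),(180,60,255))
E
python3 - <<'E'
from h import *
im=cv2.imread("pics/top0.png")
R=(135,118,515,295)
print("brass");rects(im,brass(im),"top",.028,60,R)
print("steel");rects(im,steel(im),"top",.018,60,R)
g=cv2.cvtColor(im,cv2.COLOR_BGR2HSV)[:,:,2]
print("dark");rects(im,cv2.inRange(g,0,35),"top",.052,30,(215,230,290,255))
c=im[150:270,180:330]; cv2.imwrite("pics/jigcrop.png",cv2.resize(c,None,fx=5,fy=5,interpolation=cv2.INTER_CUBIC))
E
```

```text
brass
xy 0.5836 -0.3601 size 67 36 ang(long) 16.7 [453. 187.]
xy 0.5943 -0.1194 size 66 36 ang(long) 25.7 [355. 184.]
xy 0.5996 -0.2418 size 66 35 ang(long) 1.8 [405. 181.]
xy 0.4915 0.1188 size 623 334 ang(long) 89.7 [263. 232.]
steel
xy 0.3350 0.3950 size 68 20 ang(long) 89.7 [147. 292.]
xy 0.3523 -0.3097 size 87 42 ang(long) 84.4 [435. 282.]
xy 0.3586 -0.1885 size 87 28 ang(long) -88.0 [384. 279.]
xy 0.4478 -0.1147 size 73 44 ang(long) -7.2 [354. 243.]
xy 0.4550 -0.3604 size 74 43 ang(long) 37.3 [454. 239.]
xy 0.4617 -0.2288 size 74 44 ang(long) -22.8 [400. 237.]
xy 0.5381 0.1273 size 275 174 ang(long) 79.9 [256. 211.]
xy 0.7118 -0.0792 size 93 5 ang(long) 89.4 [338. 138.]
dark
xy 0.4476 0.1165 size 59 8 ang(long) 80.2 [259. 244.]
xy 0.4576 0.1751 size 50 8 ang(long) 81.5 [235. 240.]
```

View pics/jigcrop.png

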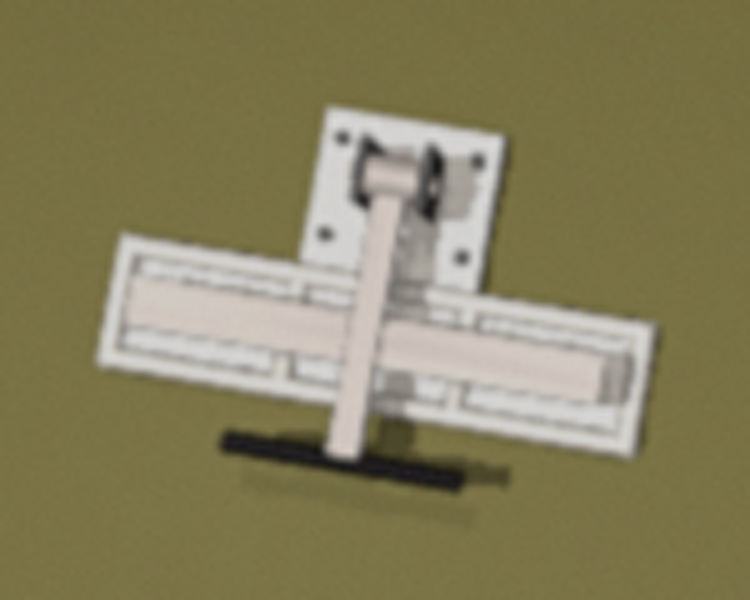

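```bash
cat >> h.py <<'E'
JA=np.radians(-10); JX=np.array([np.cos(JA),np.sin(JA),0]); JY=np.array([-np.sin(JA),np.cos(JA),0])
def go(p,yaw,s=None):
    """tool-y to world angle yaw (deg, mod 180): roll first, then dp in rolled axes"""
    s=s or r.sense(); R=np.array(s["ee_rot"]); y=np.degrees(np.arctan2(R[1,1],R[0,1]))
    d=(y-yaw+90)%180-90
    q6=np.degrees(s["joints"][5])
    a=np.radians(d); c,n=np.cos(a),np.sin(a)
    R2=R@np.array([[c,-n,0],[n,c,0],[0,0,1]])
    dp=R2.T@(np.array(p)-s["tcp_pos"])
    print("roll %.3f (q6 now %.0f) then dp"%(a,q6),np.round(dp,4),"len %.3f"%np.linalg.norm(dp))
E
python3 - <<'E'
from h import *
f=lambda c:np.array(c)/5+[180,150]
n=cast("top",f([(122,235),(657,320),(635,458),(98,365)]),.015); print(n.round(4),n.mean(0))
h=cast("top",f([(222,440),(463,480)]),.052); print(h.round(4),h.mean(0),h[0]-h[1])
J=n.mean(0); J[2]=0
print("handle from jig",J-.06*JX, "grip",J-.06*JX-.038*JY, h.mean(0)-.038*JY)
g=(J-.06*JX+h.mean(0))/2-.038*JY; g[2]=.15; print(g)
go(g,-10)
E
```

```text
[[ 0.5654  0.2596  0.015 ]
 [ 0.5202 -0.0095  0.015 ]
 [ 0.4515  0.0019  0.015 ]
 [ 0.5     0.2709  0.015 ]] [0.50927188 0.13072329 0.015     ]
[[0.4612 0.2011 0.052 ]
 [0.4411 0.084  0.052 ]] [0.45114975 0.1425661  0.052     ] [0.02019847 0.11706319 0.        ]
handle from jig [0.45018341 0.14114219 0.        ] grip [0.44358478 0.10371949 0.        ] [0.44455112 0.10514341 0.052     ]
[0.44406795 0.10443145 0.15      ]
roll 1.276 (q6 now -2) then dp [-0.4651  0.223   0.0883] len 0.523
```

Request:
servo_tool(motion=[{"dp": [0, 0, 0], "roll": 0.142, "hand": 0.5}, {"dp": [0, 0, 0], "roll": 0.142, "hand": 0.5}, {"dp": [0, 0, 0], "roll": 0.142, "hand": 0.5}, {"dp": [0, 0, 0], "roll": 0.142, "hand": 0.5}, {"dp": [0, 0, 0], "roll": 0.142, "hand": 0.5}, {"dp": [0, 0, 0], "roll": 0.142, "hand": 0.5}, {"dp": [0, 0, 0], "roll": 0.142, "hand": 0.5}, {"dp": [0, 0, 0], "roll": 0.142, "hand": 0.5}, {"dp": [0, 0, 0], "roll": 0.14, "hand": 0.5}])

```text
time_s: 1.0
tcp_pos: [0.3054, 0.6015, 0.2379]
ee_rot: [[0.18, 0.984, -0.001], [0.984, -0.18, -0.001], [-0.001, -0.0, -1.0]]
force: [-0.1, -0.4, 0.1]
opening: 0.496
gripper_force: 0.0
```

Request:
servo_tool(motion=[{"dp": [-0.0388, 0.0186, 0.0074], "roll": 0, "hand": 0.5}, {"dp": [-0.0388, 0.0186, 0.0074], "roll": 0, "hand": 0.5}, {"dp": [-0.0388, 0.0186, 0.0074], "roll": 0, "hand": 0.5}, {"dp": [-0.0388, 0.0186, 0.0074], "roll": 0, "hand": 0.5}, {"dp": [-0.0388, 0.0186, 0.0074], "roll": 0, "hand": 0.5}, {"dp": [-0.0388, 0.0186, 0.0074], "roll": 0, "hand": 0.5}, {"dp": [-0.0388, 0.0186, 0.0074], "roll": 0, "hand": 0.5}, {"dp": [-0.0388, 0.0186, 0.0074], "roll": 0, "hand": 0.5}, {"dp": [-0.0388, 0.0186, 0.0074], "roll": 0, "hand": 0.5}, {"dp": [-0.0388, 0.0186, 0.0074], "roll": 0, "hand": 0.5}, {"dp": [-0.0388, 0.0186, 0.0074], "roll": 0, "hand": 0.5}, {"dp": [-0.0388, 0.0186, 0.0074], "roll": 0, "hand": 0.5}])

```text
time_s: 2.2
tcp_pos: [0.4441, 0.1028, 0.1494]
ee_rot: [[0.174, 0.985, -0.0], [0.985, -0.174, 0.0], [0.0, -0.0, -1.0]]
force: [0.1, 0.8, 0.9]
opening: 0.499
gripper_force: 0.0
```

```bash
python3 - <<'E'
from h import *
s=st(); go([.44407,.10443,.15],-10)
P=viewer.camera_params("wrist"); cv2.imwrite("pics/w1.png",viewer.get_image("wrist"))
print(proj("wrist",[[.44407,.10443,.052],[.51,.131,.015]],P))
np.save("w1.npy",P,allow_pickle=True)
E
```

```text
2.2 [0.4441 0.1028 0.1494] [[0.174, 0.985, -0.0], [0.985, -0.174, 0.0], [0.0, -0.0, -1.0]] [ 0.17 -0.08  2.15  0.    1.07  0.35] 0.4991465628577449 [0.1 0.8 0.9]
roll -0.000 (q6 now 20) then dp [ 0.0016 -0.0003 -0.0006] len 0.002
[[324.07224605 197.91363197]
 [397.37243938 141.49666704]]
```

View pics/w1.png

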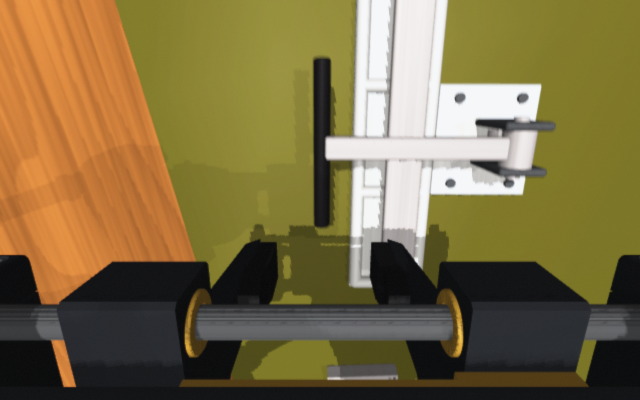

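The wrist view shows the handle bar at column 322, rows 60–225. The grip point projects to (324,198), which is on the bar. Next I go down and grip it.

Request:
servo_tool(motion=[{"dp": [0.0016, 0, 0.03], "roll": 0, "hand": 0.5}, {"dp": [0, 0, 0.03], "roll": 0, "hand": 0.5}, {"dp": [0, 0, 0.03], "roll": 0, "hand": 0.5}, {"dp": [0, 0, 0.025], "roll": 0, "hand": 0.5}, {"dp": [0, 0, 0], "roll": 0, "hand": 0.9}, {"dp": [0, 0, 0], "roll": 0, "hand": 1}, {"dp": [0, 0, 0], "roll": 0, "hand": 1}, {"dp": [0, 0, 0], "roll": 0, "hand": 1}, {"dp": [0, 0, 0], "roll": 0, "hand": 1}], grip_force=25)

```text
time_s: 3.15
tcp_pos: [0.4428, 0.1068, 0.036]
ee_rot: [[0.175, 0.985, -0.004], [0.985, -0.175, 0.001], [0.0, -0.004, -1.0]]
force: [-8.2, 2.9, 8.1]
opening: 0.127
gripper_force: 25.1
```

```bash
python3 - <<'E'
from h import *
s=st()
# arc: tool y=+jigx, z down; angle from 0 to 2.15
t=np.linspace(0,2.16,25); y=.14*(1-np.cos(t)); z=-.14*np.sin(t)
print(np.round(np.c_[np.diff(y),np.diff(z)],4).tolist())
E
```

```text
3.15 [0.4428 0.1068 0.036 ] [[0.175, 0.985, -0.004], [0.985, -0.175, 0.001], [0.0, -0.004, -1.0]] [0.18 0.08 2.24 0.   0.83 0.35] 0.12728800357900028 [-8.2  2.9  8.1]
[[0.0006, -0.0126], [0.0017, -0.0125], [0.0028, -0.0123], [0.0039, -0.012], [0.005, -0.0116], [0.006, -0.0111], [0.007, -0.0105], [0.0079, -0.0098], [0.0087, -0.0091], [0.0095, -0.0083], [0.0102, -0.0074], [0.0108, -0.0064], [0.0114, -0.0054], [0.0118, -0.0044], [0.0122, -0.0033], [0.0124, -0.0022], [0.0125, -0.0011], [0.0126, 0.0001], [0.0125, 0.0012], [0.0124, 0.0023], [0.0121, 0.0034], [0.0118, 0.0045], [0.0113, 0.0055], [0.0108, 0.0065]]
```

Request:
servo_tool(motion=[{"dp": [0, 0.0006, -0.0126], "roll": 0, "hand": 1}, {"dp": [0, 0.0017, -0.0125], "roll": 0, "hand": 1}, {"dp": [0, 0.0028, -0.0123], "roll": 0, "hand": 1}, {"dp": [0, 0.0039, -0.012], "roll": 0, "hand": 1}, {"dp": [0, 0.005, -0.0116], "roll": 0, "hand": 1}, {"dp": [0, 0.006, -0.0111], "roll": 0, "hand": 1}, {"dp": [0, 0.007, -0.0105], "roll": 0, "hand": 1}, {"dp": [0, 0.0079, -0.0098], "roll": 0, "hand": 1}, {"dp": [0, 0.0087, -0.0091], "roll": 0, "hand": 1}, {"dp": [0, 0.0095, -0.0083], "roll": 0, "hand": 1}, {"dp": [0, 0.0102, -0.0074], "roll": 0, "hand": 1}, {"dp": [0, 0.0108, -0.0064], "roll": 0, "hand": 1}])

```text
time_s: 4.35
tcp_pos: [0.5126, 0.0942, 0.1616]
ee_rot: [[0.174, 0.985, -0.011], [0.985, -0.174, 0.001], [-0.001, -0.011, -1.0]]
force: [-16.4, 1.7, 17.6]
opening: 0.132
gripper_force: 25.0
```

```bash
python3 - <<'E'
from h import *
s=st()
H=np.array([.4428,.1068,.036])+.14*JX; d=s["tcp_pos"]-H; print("angle",np.arctan2(d[2],-d@JX),np.hypot(d[2],d@JX), d@JY)
E
```

```text
4.35 [0.5126 0.0942 0.1616] [[0.174, 0.985, -0.011], [0.985, -0.174, 0.001], [-0.001, -0.011, -1.0]] [0.13 0.04 2.01 0.   1.1  0.31] 0.13198531737581295 [-16.4   1.7  17.6]
angle 1.0682505905470334 0.14329361844902955 -0.00031252269029811714
```

Request:
servo_tool(motion=[{"dp": [0, 0.0104, -0.0074], "roll": 0, "hand": 1}, {"dp": [0, 0.0118, -0.0054], "roll": 0, "hand": 1}, {"dp": [0, 0.0122, -0.0033], "roll": 0, "hand": 1}, {"dp": [0, 0.0124, -0.0022], "roll": 0, "hand": 1}, {"dp": [0, 0.0125, -0.0011], "roll": 0, "hand": 1}, {"dp": [0, 0.0126, 0.0001], "roll": 0, "hand": 1}, {"dp": [0, 0.0125, 0.0012], "roll": 0, "hand": 1}, {"dp": [0, 0.0124, 0.0023], "roll": 0, "hand": 1}, {"dp": [0, 0.0121, 0.0034], "roll": 0, "hand": 1}, {"dp": [0, 0.0118, 0.0045], "roll": 0, "hand": 1}, {"dp": [0, 0.0113, 0.0055], "roll": 0, "hand": 1}, {"dp": [0, 0.0108, 0.0065], "roll": 0, "hand": 1}])

```text
time_s: 5.55
tcp_pos: [0.6591, 0.0677, 0.1534]
ee_rot: [[0.174, 0.985, -0.0], [0.985, -0.174, -0.001], [-0.001, -0.0, -1.0]]
force: [-1.8, -3.8, 0.7]
opening: 0.124
gripper_force: 25.0
```

```bash
python3 - <<'E'
from h import *
s=st()
H=np.array([.4428,.1068,.036])+.14*JX; d=s["tcp_pos"]-H; print("angle",np.arctan2(d[2],-d@JX),np.hypot(d[2],d@JX), d@JY)
E
```

```text
5.55 [0.6591 0.0677 0.1534] [[0.174, 0.985, -0.0], [0.985, -0.174, -0.001], [-0.001, -0.0, -1.0]] [ 0.07  0.3   1.72 -0.    1.12  0.24] 0.1241648693201894 [-1.8 -3.8  0.7]
angle 2.167961799990244 0.1419505448866092 -0.0009249285896262665
```

Request:
servo_tool(motion=[{"dp": [0, 0, 0], "roll": 0, "hand": 0.5}, {"dp": [0, 0, 0], "roll": 0, "hand": 0.5}, {"dp": [0, 0, 0], "roll": 0, "hand": 0.5}, {"dp": [0, 0, -0.03], "roll": 0, "hand": 0.5}, {"dp": [0, 0, -0.03], "roll": 0, "hand": 0.5}, {"dp": [0, 0, -0.03], "roll": 0, "hand": 0.4}, {"dp": [-0.05, 0, 0], "roll": 0.1, "hand": 0.4}, {"dp": [-0.05, 0, 0], "roll": 0, "hand": 0.3}])

```text
time_s: 6.35
tcp_pos: [0.6372, -0.0283, 0.2473]
ee_rot: [[0.27, 0.963, 0.006], [0.963, -0.27, -0.0], [0.001, 0.005, -1.0]]
force: [-0.1, -0.1, -1.3]
opening: 0.67
gripper_force: 0.0
```

```bash
python3 - <<'E'
from h import *
s=st(); im=viewer.get_image("top"); cv2.imwrite("pics/top1.png",im)
R=(135,118,515,295)
print("brass");rects(im,brass(im),"top",.028,60,(310,118,515,295))
print("steel");rects(im,steel(im),"top",.018,60,R)
go([.594,-.119,.14],25.7+90)
c=im[130:270,180:380]; cv2.imwrite("pics/top1c.png",cv2.resize(c,None,fx=4,fy=4,interpolation=cv2.INTER_CUBIC))
E
```

```text
6.35 [ 0.6372 -0.0283  0.2473] [[0.27, 0.963, 0.006], [0.963, -0.27, -0.0], [0.001, 0.005, -1.0]] [-0.08  0.19  1.68  0.    1.27  0.19] 0.6695100898078429 [-0.1 -0.1 -1.3]
brass
xy 0.4754 -0.1289 size 306 103 ang(long) -0.6 [363. 237.]
xy 0.5715 -0.2272 size 117 74 ang(long) -1.1 [400. 192.]
xy 0.6212 -0.0408 size 161 62 ang(long) -4.1 [328. 179.]
xy 0.5341 -0.3966 size 430 227 ang(long) -1.4 [469. 218.]
xy 0.7275 -0.2033 size 135 64 ang(long) 89.4 [390. 125.]
steel
xy 0.3268 0.3952 size 76 21 ang(long) 74.1 [148. 292.]
xy 0.3518 -0.3188 size 69 43 ang(long) 84.5 [438. 282.]
xy 0.3584 -0.1885 size 87 27 ang(long) -87.9 [384. 279.]
xy 0.4478 -0.1151 size 73 43 ang(long) -7.5 [355. 243.]
xy 0.4780 0.0175 size 162 26 ang(long) 85.9 [300. 231.]
xy 0.4546 -0.3599 size 74 44 ang(long) 37.3 [453. 239.]
xy 0.4620 -0.2294 size 73 42 ang(long) -22.8 [400. 237.]
xy 0.5834 -0.0878 size 43 28 ang(long) 89.5 [342. 188.]
xy 0.5602 0.1692 size 185 155 ang(long) 79.8 [244. 201.]
xy 0.6814 0.1773 size 147 38 ang(long) 83.0 [240. 155.]
xy 0.7193 -0.0995 size 53 31 ang(long) 89.4 [346. 135.]
xy 0.7341 0.0813 size 41 31 ang(long) 89.4 [275. 130.]
roll 0.846 (q6 now 11) then dp [-0.0719  0.0565  0.1067] len 0.140
```

View pics/top1c.png

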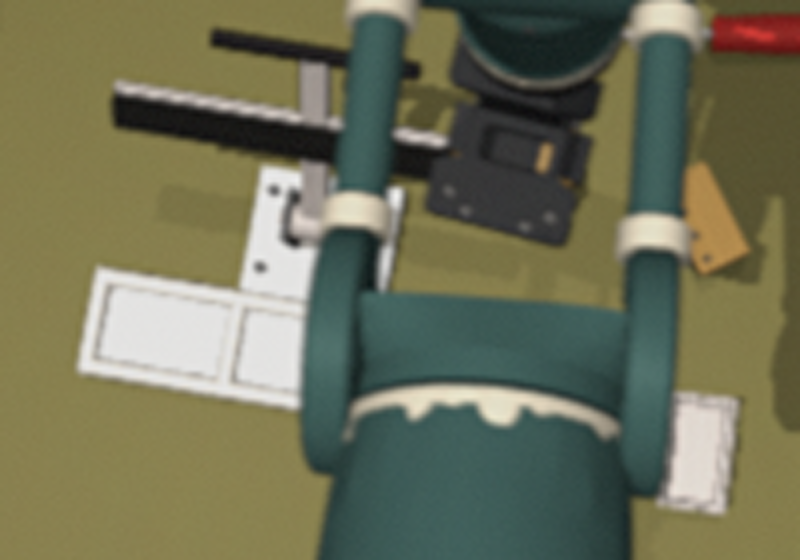

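The crop shows the clamp leaning back and staying open, and the pockets clear. Next is the nearest coil.

Request:
servo_tool(motion=[{"dp": [0, 0, 0], "roll": 0.141, "hand": 0.3}, {"dp": [0, 0, 0], "roll": 0.141, "hand": 0.3}, {"dp": [0, 0, 0], "roll": 0.141, "hand": 0.3}, {"dp": [0, 0, 0], "roll": 0.141, "hand": 0.3}, {"dp": [0, 0, 0], "roll": 0.141, "hand": 0.3}, {"dp": [0, 0, 0], "roll": 0.141, "hand": 0.3}, {"dp": [-0.018, 0.0141, 0.0267], "roll": 0, "hand": 0.3}, {"dp": [-0.018, 0.0141, 0.0267], "roll": 0, "hand": 0.3}, {"dp": [-0.018, 0.0141, 0.0267], "roll": 0, "hand": 0.3}, {"dp": [-0.018, 0.0141, 0.0267], "roll": 0, "hand": 0.3}, {"dp": [0, 0, 0], "roll": 0, "hand": 0.3}, {"dp": [0, 0, 0], "roll": 0, "hand": 0.3}])

```text
time_s: 7.6
tcp_pos: [0.5954, -0.1107, 0.1378]
ee_rot: [[0.901, 0.434, -0.0], [0.434, -0.901, 0.001], [0.0, -0.001, -1.0]]
force: [0.1, -0.2, 0.3]
opening: 0.701
gripper_force: 0.0
```

```bash
cat >> h.py <<'E'
def brass(im,v=150):
    h=cv2.cvtColor(im,cv2.COLOR_BGR2HSV); return cv2.inRange(h,(15,100,v),(30,255,255))
def wr(kind,z,amin=400,save=None,roi=None):
    P=viewer.camera_params("wrist"); im=viewer.get_image("wrist")
    if save: cv2.imwrite("pics/"+save+".png",im)
    m=brass(im) if kind=="brass" else steel(im,150)
    return rects(im,m,"wrist",z,amin,roi,P)
E
python3 - <<'E'
from h import *
s=st(); q=wr("brass",.028,save="w2")
for c in q:
    if abs(c[2]-63)<8: go([c[0],c[1],.017],c[4]+90)
E
```

```text
7.6 [ 0.5954 -0.1107  0.1378] [[0.901, 0.434, -0.0], [0.434, -0.901, 0.001], [0.0, -0.001, -1.0]] [-0.23  0.22  1.86  0.    1.07  0.9 ] 0.7008959928598164 [ 0.1 -0.2  0.3]
xy 0.5981 -0.2423 size 58 33 ang(long) 2.2 [472. 255.]
xy 0.5901 -0.1200 size 62 33 ang(long) 25.7 [331. 204.]
xy 0.6597 -0.0404 size 40 24 ang(long) 53.5 [275.  75.]
roll 0.411 (q6 now 51) then dp [-0.0039  0.1318  0.122 ] len 0.180
roll 0.000 (q6 now 51) then dp [-0.0103  0.0056  0.122 ] len 0.123
```

View pics/w2.png

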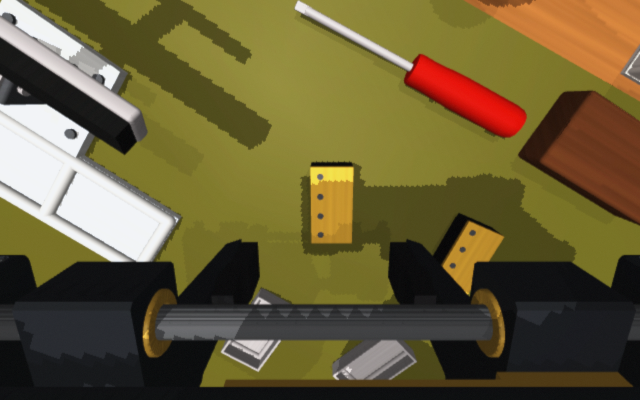

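The wrist view shows the coil centred at (331,204), 62x33 mm, with the open fingers straddling it in y. Grasping now.

Request:
servo_tool(motion=[{"dp": [-0.0103, 0.0056, 0.03], "roll": 0, "hand": 0.3}, {"dp": [0, 0, 0.04], "roll": 0, "hand": 0.3}, {"dp": [0, 0, 0.035], "roll": 0, "hand": 0.35}, {"dp": [0, 0, 0.016], "roll": 0, "hand": 0.4}, {"dp": [0, 0, 0], "roll": 0, "hand": 0.5}, {"dp": [0, 0, 0], "roll": 0, "hand": 0.7}, {"dp": [0, 0, 0], "roll": 0, "hand": 0.8}, {"dp": [0, 0, 0], "roll": 0, "hand": 0.8}, {"dp": [0, 0, 0], "roll": 0, "hand": 0.8}], grip_force=40)

```text
time_s: 8.55
tcp_pos: [0.5911, -0.1208, 0.0191]
ee_rot: [[0.901, 0.435, 0.005], [0.435, -0.901, -0.001], [0.004, 0.003, -1.0]]
force: [1.1, 2.6, 6.8]
opening: 0.366
gripper_force: 40.0
```

Request:
servo_tool(motion=[{"dp": [0, 0, -0.02], "roll": 0, "hand": 0.8}, {"dp": [0, 0, -0.04], "roll": 0, "hand": 0.8}, {"dp": [0, 0, -0.04], "roll": 0, "hand": 0.8}])

```text
time_s: 8.85
tcp_pos: [0.5872, -0.1205, 0.1167]
ee_rot: [[0.901, 0.435, -0.003], [0.435, -0.901, 0.001], [-0.003, -0.002, -1.0]]
force: [1.2, -0.5, -1.8]
opening: 0.367
gripper_force: 40.0
```

```bash
python3 - <<'E'
from h import *
s=st()
# stand 30mm short on camera-opposite side of cover a
a=np.radians(-7.5); t=np.array([.4478,-.1151,0]); 
for k in (-.07,0): go(t+np.array([np.cos(a),np.sin(a),0])*k+[0,0,.15],-7.5+90)
E
```

```text
8.85 [ 0.5872 -0.1205  0.1167] [[0.901, 0.435, -0.003], [0.435, -0.901, 0.001], [-0.003, -0.002, -1.0]] [-0.24  0.23  1.89 -0.    1.03  0.88] 0.3667561532339722 [ 1.2 -0.5 -1.8]
roll 0.581 (q6 now 50) then dp [-0.2091  0.0128 -0.0327] len 0.212
roll 0.581 (q6 now 50) then dp [-0.1391  0.0128 -0.0329] len 0.143
```

Request:
servo_tool(motion=[{"dp": [0, 0, -0.008], "roll": 0.1453, "hand": 0.8}, {"dp": [0, 0, -0.008], "roll": 0.1453, "hand": 0.8}, {"dp": [0, 0, -0.008], "roll": 0.1453, "hand": 0.8}, {"dp": [0, 0, -0.008], "roll": 0.1453, "hand": 0.8}, {"dp": [-0.0418, 0.0026, 0], "roll": 0, "hand": 0.8}, {"dp": [-0.0418, 0.0026, 0], "roll": 0, "hand": 0.8}, {"dp": [-0.0418, 0.0026, 0], "roll": 0, "hand": 0.8}, {"dp": [-0.0418, 0.0026, 0], "roll": 0, "hand": 0.8}, {"dp": [-0.0418, 0.0026, 0], "roll": 0, "hand": 0.8}, {"dp": [0, 0, 0], "roll": 0, "hand": 0.8}, {"dp": [0, 0, 0], "roll": 0, "hand": 0.8}])

```text
time_s: 9.95
tcp_pos: [0.3792, -0.1062, 0.1489]
ee_rot: [[0.991, -0.132, 0.002], [-0.132, -0.991, -0.001], [0.002, 0.0, -1.0]]
force: [0.5, 0.9, -1.0]
opening: 0.369
gripper_force: 40.0
```

```bash
python3 - <<'E'
from h import *
s=st(); q=wr("steel",.018,save="w3"); print("brass on held top"); wr("brass",s["tcp_pos"][2]+.009)
for c in q:
    if abs(c[2]-71)<6: go([c[0],c[1],.06],c[4]+90)
E
```

```text
9.95 [ 0.3792 -0.1062  0.1489] [[0.991, -0.132, 0.002], [-0.132, -0.991, -0.001], [0.002, 0.0, -1.0]] [-0.34 -0.21  2.27 -0.    1.09  1.37] 0.3694530417611527 [ 0.5  0.9 -1. ]
xy 0.3555 -0.1898 size 85 25 ang(long) -87.9 [424. 203.]
xy 0.3470 -0.3362 size 41 35 ang(long) -3.7 [597. 191.]
xy 0.4449 -0.1156 size 71 41 ang(long) -7.6 [323. 105.]
xy 0.4588 -0.2301 size 71 41 ang(long) -22.5 [470.  65.]
xy 0.4518 -0.3422 size 72 30 ang(long) 7.1 [628.  49.]
xy 0.5024 0.0619 size 143 82 ang(long) 79.7 [84. 65.]
brass on held top
xy 0.3862 -0.1077 size 50 33 ang(long) -7.7 [323. 251.]
roll 0.001 (q6 now 78) then dp [0.0643 0.0005 0.0896] len 0.110
roll 0.260 (q6 now 78) then dp [0.1187 0.0845 0.0897] len 0.171
roll -0.255 (q6 now 78) then dp [0.041  0.2425 0.0898] len 0.262
```

View pics/w3.png

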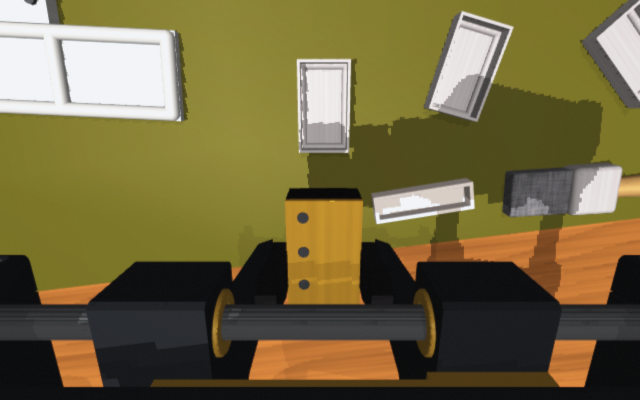

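The wrist view shows the target cover at (323,105), 71x41 mm. The held coil's far edge is at row 198, so the coil is centred on the TCP to within about 0.5 mm.

Request:
servo_tool(motion=[{"dp": [0.032, 0.0005, 0.015], "roll": 0, "hand": 0.8}, {"dp": [0.032, 0, 0.02], "roll": 0, "hand": 0.8}, {"dp": [0, 0, 0.03], "roll": 0, "hand": 0.8}, {"dp": [0, 0, 0.03], "roll": 0, "hand": 0.8}, {"dp": [0, 0, 0.01], "roll": 0, "hand": 0.8}, {"dp": [0, 0, 0], "roll": 0, "hand": 0.8}, {"dp": [0, 0, 0], "roll": 0, "hand": 0.8}])

```text
time_s: 10.75
tcp_pos: [0.4444, -0.1153, 0.0443]
ee_rot: [[0.991, -0.131, 0.001], [-0.131, -0.991, -0.0], [0.001, 0.0, -1.0]]
force: [0.4, 0.1, -0.8]
opening: 0.369
gripper_force: 40.0
```

```bash
python3 - <<'E'
from h import *
s=st(); go([.4449-.0005,-.1156,.024],-7.6+90)
E
```

```text
10.75 [ 0.4444 -0.1153  0.0443] [[0.991, -0.131, 0.001], [-0.131, -0.991, -0.0], [0.001, 0.0, -1.0]] [-0.31  0.07  2.23 -0.    0.84  1.39] 0.3685664666097456 [ 0.4  0.1 -0.8]
roll 0.001 (q6 now 80) then dp [0.     0.0003 0.0203] len 0.020
```

Request:
servo_tool(motion=[{"dp": [0, 0.0002, 0.006], "roll": 0, "hand": 0.8}, {"dp": [0, 0, 0.006], "roll": 0, "hand": 0.8}, {"dp": [0, 0, 0.005], "roll": 0, "hand": 0.8}, {"dp": [0, 0, 0.004], "roll": 0, "hand": 0.8}, {"dp": [0, 0, 0], "roll": 0, "hand": 0.8}, {"dp": [0, 0, 0], "roll": 0, "hand": 0.8}])

```text
time_s: 11.35
tcp_pos: [0.4436, -0.1154, 0.0228]
ee_rot: [[0.991, -0.131, 0.001], [-0.131, -0.991, -0.0], [0.001, 0.0, -1.0]]
force: [0.6, -0.2, -0.4]
opening: 0.367
gripper_force: 40.0
```

Request:
servo_tool(motion=[{"dp": [0, 0, 0], "roll": 0, "hand": 0.5}, {"dp": [0, 0, 0], "roll": 0, "hand": 0.4}, {"dp": [0, 0, -0.02], "roll": 0, "hand": 0.5}, {"dp": [0, 0, -0.01], "roll": 0, "hand": 1}, {"dp": [0, 0, 0], "roll": 0, "hand": 1}, {"dp": [0, 0, 0], "roll": 0, "hand": 1}, {"dp": [0, 0, 0], "roll": 0, "hand": 1}, {"dp": [0, 0, 0], "roll": 0, "hand": 1}, {"dp": [0, 0, 0.015], "roll": 0, "hand": 1}, {"dp": [0, 0, 0.008], "roll": 0, "hand": 1}, {"dp": [0, 0, 0], "roll": 0, "hand": 1}, {"dp": [0, 0, 0], "roll": 0, "hand": 1}])

```text
time_s: 12.55
tcp_pos: [0.4433, -0.1153, 0.0313]
ee_rot: [[0.991, -0.131, -0.001], [-0.131, -0.991, 0.0], [-0.001, -0.0, -1.0]]
force: [-7.0, 1.6, 21.5]
opening: 0.007
gripper_force: 10.1
```

Request:
servo_tool(motion=[{"dp": [0, 0, -0.04], "roll": 0, "hand": 1}, {"dp": [0, 0, -0.04], "roll": 0, "hand": 0.5}, {"dp": [0, 0, -0.04], "roll": 0, "hand": 0.3}])

```text
time_s: 12.85
tcp_pos: [0.4422, -0.1149, 0.15]
ee_rot: [[0.991, -0.131, -0.002], [-0.131, -0.991, 0.001], [-0.002, -0.0, -1.0]]
force: [1.2, -0.3, 0.2]
opening: 0.156
gripper_force: 0.0
```

```bash
python3 - <<'E'
from h import *
s=st(); print("steel");wr("steel",.018,save="w4"); print("brass");wr("brass",.031)
print("coil C, held at");go([.5965,-.2423,.14],2.0+90)
E
```

```text
12.85 [ 0.4422 -0.1149  0.15  ] [[0.991, -0.131, -0.002], [-0.131, -0.991, 0.001], [-0.002, -0.0, -1.0]] [-0.31 -0.08  2.15 -0.    1.07  1.39] 0.15564043017096554 [ 1.2 -0.3  0.2]
steel
xy 0.3461 -0.3373 size 41 35 ang(long) -3.1 [582. 258.]
xy 0.4582 -0.2307 size 71 41 ang(long) -22.4 [460. 151.]
xy 0.4514 -0.3627 size 73 42 ang(long) 35.2 [620. 134.]
xy 0.5355 0.0649 size 160 144 ang(long) 79.8 [ 73. 113.]
brass
xy 0.3547 -0.3641 size 41 16 ang(long) 88.2 [614. 255.]
xy 0.4435 -0.1159 size 64 34 ang(long) -7.5 [323. 194.]
xy 0.5675 -0.2419 size 34 12 ang(long) 82.5 [472.   7.]
coil C, held at
roll -0.166 (q6 now 80) then dp [0.1446 0.1309 0.0172] len 0.196
```

The press stopped at z = 31.3 mm, so coil 1 is seated. On to the second coil.

Request:
servo_tool(motion=[{"dp": [0, 0, 0], "roll": -0.083, "hand": 0.3}, {"dp": [0, 0, 0], "roll": -0.083, "hand": 0.3}, {"dp": [0.0361, 0.0327, 0.0043], "roll": 0, "hand": 0.3}, {"dp": [0.0361, 0.0327, 0.0043], "roll": 0, "hand": 0.3}, {"dp": [0.0361, 0.0327, 0.0043], "roll": 0, "hand": 0.3}, {"dp": [0.0361, 0.0327, 0.0043], "roll": 0, "hand": 0.3}, {"dp": [0, 0, 0], "roll": 0, "hand": 0.3}, {"dp": [0, 0, 0], "roll": 0, "hand": 0.3}])

```text
time_s: 13.75
tcp_pos: [0.5911, -0.241, 0.1295]
ee_rot: [[0.999, 0.034, -0.004], [0.034, -0.999, 0.002], [-0.004, -0.002, -1.0]]
force: [0.1, 0.8, -0.6]
opening: 0.699
gripper_force: 0.0
```

```bash
python3 - <<'E'
from h import *
s=st(); q=wr("brass",.028,save="w5")
for c in q:
    if abs(c[2]-63)<5: go([c[0],c[1],.017],c[4]+90)
E
```

```text
13.75 [ 0.5911 -0.241   0.1295] [[0.999, 0.034, -0.004], [0.034, -0.999, 0.002], [-0.004, -0.002, -1.0]] [-0.43  0.28  1.79  0.    1.07  1.11] 0.6992885813841551 [ 0.1  0.8 -0.6]
xy 0.4338 -0.1613 size 56 36 ang(long) -15.0 [228. 363.]
xy 0.5695 -0.3606 size 87 69 ang(long) 31.3 [478. 232.]
xy 0.6162 -0.2370 size 510 216 ang(long) -88.1 [316. 141.]
```

```bash
python3 - <<'E'
from h import *
im=cv2.imread("pics/w5.png"); h=cv2.cvtColor(im,cv2.COLOR_BGR2HSV)
P=viewer.camera_params("wrist"); u,v=proj("wrist",[.596,-.242,.028])[0].astype(int); print(u,v)
for du,dv in((0,0),(8,20),(-8,-20),(60,0),(-60,0),(-60,-60),(150,0)): print(h[v+dv,u+du])
for lo in ((15,100,150),(15,150,150),(15,120,165)):
    pass
for hi in (21,22,23,24,25): print(hi); rects(im,cv2.inRange(h,(10,100,100),(hi,255,255)),"wrist",.028,400,(150,50,500,290),P)
E
```

```text
325 190
[ 22 188 232]
[ 21 192 229]
[ 21 192 226]
[ 27 154 109]
[ 28 161 162]
[ 28 157 167]
[ 21 189 229]
21
xy 0.5856 -0.3578 size 51 34 ang(long) 16.4 [476. 206.]
xy 0.5953 -0.2419 size 63 33 ang(long) 2.1 [325. 190.]
xy 0.6890 -0.2993 size 113 15 ang(long) -88.1 [418.  57.]
22
xy 0.5805 -0.3595 size 62 34 ang(long) 16.3 [474. 213.]
xy 0.5953 -0.2418 size 63 33 ang(long) 2.0 [325. 190.]
xy 0.6890 -0.2993 size 113 15 ang(long) -88.1 [418.  57.]
23
xy 0.5802 -0.3596 size 63 34 ang(long) 16.3 [474. 213.]
xy 0.5949 -0.2418 size 64 34 ang(long) 2.0 [325. 189.]
xy 0.6890 -0.2993 size 113 15 ang(long) -88.1 [418.  57.]
24
xy 0.5798 -0.3598 size 64 34 ang(long) 16.2 [474. 213.]
xy 0.5949 -0.2418 size 64 34 ang(long) 2.0 [325. 190.]
xy 0.6890 -0.2994 size 113 15 ang(long) -88.1 [418.  57.]
25
xy 0.5798 -0.3599 size 64 35 ang(long) 16.2 [474. 213.]
xy 0.5949 -0.2418 size 64 35 ang(long) 2.0 [325. 190.]
xy 0.6887 -0.2994 size 113 15 ang(long) -88.1 [419.  57.]
```

View pics/w5.png

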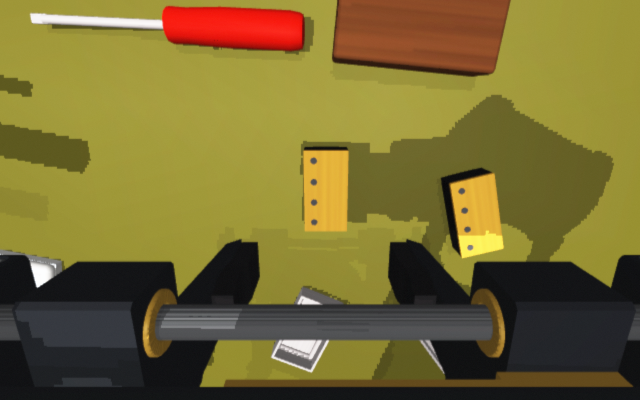

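The wrist view shows the coil at (325,190). The brass hue of 22 or less separates it cleanly from the mat.

```bash
cat >> h.py <<'E'
def brass(im,v=100):
    h=cv2.cvtColor(im,cv2.COLOR_BGR2HSV); return cv2.inRange(h,(10,100,v),(23,255,255))
E
python3 - <<'E'
from h import *
st(); go([.5953,-.2418,.017],92)
E
```

```text
13.8 [ 0.5906 -0.2403  0.1303] [[0.999, 0.034, -0.004], [0.034, -0.999, 0.002], [-0.004, -0.002, -1.0]] [-0.43  0.28  1.79  0.    1.07  1.11] 0.7029383680216909 [-0.8  0.7 -0.5]
roll -0.001 (q6 now 64) then dp [0.005  0.0019 0.1133] len 0.113
```

Request:
servo_tool(motion=[{"dp": [0.005, 0.0017, 0.03], "roll": 0, "hand": 0.3}, {"dp": [0, 0, 0.04], "roll": 0, "hand": 0.3}, {"dp": [0, 0, 0.03], "roll": 0, "hand": 0.35}, {"dp": [0, 0, 0.014], "roll": 0, "hand": 0.4}, {"dp": [0, 0, 0], "roll": 0, "hand": 0.5}, {"dp": [0, 0, 0], "roll": 0, "hand": 0.7}, {"dp": [0, 0, 0], "roll": 0, "hand": 0.8}, {"dp": [0, 0, 0], "roll": 0, "hand": 0.8}, {"dp": [0, 0, 0], "roll": 0, "hand": 0.8}], grip_force=40)

```text
time_s: 14.7
tcp_pos: [0.5986, -0.243, 0.0207]
ee_rot: [[0.999, 0.035, 0.003], [0.035, -0.999, -0.001], [0.003, 0.001, -1.0]]
force: [-0.6, 1.1, 6.8]
opening: 0.367
gripper_force: 40.0
```

Request:
servo_tool(motion=[{"dp": [0, 0, -0.02], "roll": 0, "hand": 0.8}, {"dp": [0, 0, -0.04], "roll": 0, "hand": 0.8}, {"dp": [0, 0, -0.04], "roll": 0, "hand": 0.8}, {"dp": [0, 0, -0.03], "roll": 0, "hand": 0.8}])

```text
time_s: 15.1
tcp_pos: [0.5978, -0.2429, 0.1513]
ee_rot: [[0.999, 0.035, 0.002], [0.035, -0.999, -0.001], [0.002, 0.001, -1.0]]
force: [-0.2, 0.6, -0.5]
opening: 0.365
gripper_force: 40.0
```

```bash
python3 - <<'E'
from h import *
s=st()
a=np.radians(-22.4); t=np.array([.4582,-.2307,0])
go(t+np.array([np.cos(a),np.sin(a),0])*-.07+[0,0,.15],-22.4+90)
E
```

```text
15.1 [ 0.5978 -0.2429  0.1513] [[0.999, 0.035, 0.002], [0.035, -0.999, -0.001], [0.002, 0.001, -1.0]] [-0.42  0.27  1.76 -0.    1.11  1.11] 0.36507407293512584 [-0.2  0.6 -0.5]
roll 0.425 (q6 now 64) then dp [-0.2037  0.0419  0.0008] len 0.208
```

Request:
servo_tool(motion=[{"dp": [0, 0, 0], "roll": 0.1417, "hand": 0.8}, {"dp": [0, 0, 0], "roll": 0.1417, "hand": 0.8}, {"dp": [0, 0, 0], "roll": 0.1417, "hand": 0.8}, {"dp": [-0.0407, 0.0084, 0], "roll": 0, "hand": 0.8}, {"dp": [-0.0407, 0.0084, 0], "roll": 0, "hand": 0.8}, {"dp": [-0.0407, 0.0084, 0], "roll": 0, "hand": 0.8}, {"dp": [-0.0407, 0.0084, 0], "roll": 0, "hand": 0.8}, {"dp": [-0.0407, 0.0084, 0], "roll": 0, "hand": 0.8}, {"dp": [0, 0, 0], "roll": 0, "hand": 0.8}, {"dp": [0, 0, 0], "roll": 0, "hand": 0.8}])

```text
time_s: 16.1
tcp_pos: [0.3925, -0.2039, 0.1488]
ee_rot: [[0.924, -0.382, 0.001], [-0.382, -0.924, -0.001], [0.002, 0.0, -1.0]]
force: [0.4, 0.4, -0.3]
opening: 0.37
gripper_force: 40.0
```

```bash
cat >> h.py <<'E'
def held(s,q,dz):
    """far end of the visible brass ahead of TCP along tool x -> coil centre offset"""
    R=np.array(s["ee_rot"]); c=min(q,key=lambda c:np.hypot(c[0]-s["tcp_pos"][0],c[1]-s["tcp_pos"][1]))
    d=np.array([c[0],c[1],0])-np.array(s["tcp_pos"])*[1,1,0]
    print("held off x %.4f y %.4f"%(d@R[:,0]+c[2]/2000-.0315,d@R[:,1]))
E
python3 - <<'E'
from h import *
s=st(); q=wr("steel",.018,save="w6"); h=wr("brass",s["tcp_pos"][2]+.0075); held(s,h,0)
for c in q:
    if abs(c[2]-71)<4 and abs(c[3]-41)<4: go([c[0],c[1],.044],c[4]+90)
E
```

```text
16.1 [ 0.3925 -0.2039  0.1488] [[0.924, -0.382, 0.001], [-0.382, -0.924, -0.001], [0.002, 0.0, -1.0]] [-0.54 -0.11  2.18  0.    1.07  1.43] 0.36953942424988534 [ 0.4  0.4 -0.3]
xy 0.3515 -0.2742 size 36 18 ang(long) -3.5 [415. 201.]
xy 0.3477 -0.3271 size 53 41 ang(long) 86.3 [482. 182.]
xy 0.4893 0.0279 size 79 66 ang(long) 79.8 [ 35. 188.]
xy 0.4588 -0.2303 size 71 41 ang(long) -22.4 [321.  98.]
xy 0.4519 -0.3618 size 72 42 ang(long) 36.9 [498.  41.]
xy 0.3844 -0.0687 size 21 16 ang(long) 67.6 [ 83. 376.]
xy 0.2966 -0.2978 size 28 21 ang(long) -22.4 [572. 361.]
xy 0.3440 -0.1848 size 76 26 ang(long) 67.6 [324. 361.]
xy 0.3978 -0.2067 size 50 38 ang(long) -22.4 [323. 254.]
xy 0.3566 -0.2903 size 108 65 ang(long) 89.6 [535. 238.]
xy 0.4024 -0.3134 size 40 11 ang(long) 86.3 [556. 157.]
held off x -0.0004 y 0.0006
roll 0.001 (q6 now 82) then dp [ 0.0693 -0.0008  0.1055] len 0.126
roll -1.035 (q6 now 82) then dp [-0.0485  0.1602  0.1056] len 0.198
```

Request:
servo_tool(motion=[{"dp": [0.035, -0.0008, 0.015], "roll": 0, "hand": 0.8}, {"dp": [0.0345, 0, 0.02], "roll": 0, "hand": 0.8}, {"dp": [0, 0, 0.03], "roll": 0, "hand": 0.8}, {"dp": [0, 0, 0.03], "roll": 0, "hand": 0.8}, {"dp": [0, 0, 0.01], "roll": 0, "hand": 0.8}, {"dp": [0, 0, 0], "roll": 0, "hand": 0.8}, {"dp": [0, 0, 0], "roll": 0, "hand": 0.8}])

```text
time_s: 16.9
tcp_pos: [0.4587, -0.23, 0.0442]
ee_rot: [[0.925, -0.38, 0.001], [-0.38, -0.925, -0.001], [0.001, 0.0, -1.0]]
force: [0.8, -0.3, -1.4]
opening: 0.369
gripper_force: 40.0
```

```bash
python3 - <<'E'
from h import *
s=st(); R=np.array(s["ee_rot"]); go(np.array([.4588,-.2303,.024])+.0004*R[:,0],-22.4+90)
E
```

```text
16.9 [ 0.4587 -0.23    0.0442] [[0.925, -0.38, 0.001], [-0.38, -0.925, -0.001], [0.001, 0.0, -1.0]] [-0.51  0.17  2.12  0.    0.85  1.45] 0.36948917044744795 [ 0.8 -0.3 -1.4]
roll 0.001 (q6 now 83) then dp [0.0006 0.0002 0.0202] len 0.020
```

Request:
servo_tool(motion=[{"dp": [0.0005, 0.0002, 0.006], "roll": 0, "hand": 0.8}, {"dp": [0, 0, 0.006], "roll": 0, "hand": 0.8}, {"dp": [0, 0, 0.005], "roll": 0, "hand": 0.8}, {"dp": [0, 0, 0.003], "roll": 0, "hand": 0.8}, {"dp": [0, 0, 0], "roll": 0, "hand": 0.8}, {"dp": [0, 0, 0], "roll": 0, "hand": 0.8}])

```text
time_s: 17.5
tcp_pos: [0.4589, -0.2304, 0.0242]
ee_rot: [[0.925, -0.381, 0.002], [-0.381, -0.925, -0.001], [0.002, 0.0, -1.0]]
force: [1.2, 0.2, 2.6]
opening: 0.368
gripper_force: 40.0
```

Request:
servo_tool(motion=[{"dp": [0, 0, 0], "roll": 0, "hand": 0.5}, {"dp": [0, 0, 0], "roll": 0, "hand": 0.4}, {"dp": [0, 0, -0.02], "roll": 0, "hand": 0.5}, {"dp": [0, 0, -0.01], "roll": 0, "hand": 1}, {"dp": [0, 0, 0], "roll": 0, "hand": 1}, {"dp": [0, 0, 0], "roll": 0, "hand": 1}, {"dp": [0, 0, 0], "roll": 0, "hand": 1}, {"dp": [0, 0, 0], "roll": 0, "hand": 1}, {"dp": [0, 0, 0.015], "roll": 0, "hand": 1}, {"dp": [0, 0, 0.008], "roll": 0, "hand": 1}, {"dp": [0, 0, 0.001], "roll": 0, "hand": 1}, {"dp": [0, 0, 0], "roll": 0, "hand": 1}])

```text
time_s: 18.7
tcp_pos: [0.4578, -0.2298, 0.0314]
ee_rot: [[0.925, -0.381, -0.001], [-0.381, -0.925, 0.001], [-0.002, -0.0, -1.0]]
force: [-7.7, 4.2, 20.9]
opening: 0.004
gripper_force: 10.1
```

Request:
servo_tool(motion=[{"dp": [0, 0, -0.04], "roll": 0, "hand": 1}, {"dp": [0, 0, -0.04], "roll": 0, "hand": 0.5}, {"dp": [0, 0, -0.04], "roll": 0, "hand": 0.3}, {"dp": [0, 0, 0], "roll": 0, "hand": 0.3}])

```text
time_s: 19.1
tcp_pos: [0.4617, -0.2321, 0.1554]
ee_rot: [[0.925, -0.381, 0.009], [-0.381, -0.925, -0.005], [0.011, 0.001, -1.0]]
force: [1.3, -0.3, 1.8]
opening: 0.254
gripper_force: 0.0
```

```bash
python3 - <<'E'
from h import *
s=st(); print("brass");wr("brass",.031)
print("coil A");go([.5802,-.3596,.13],16.3+90)
E
```

```text
19.1 [ 0.4617 -0.2321  0.1554] [[0.925, -0.381, 0.009], [-0.381, -0.925, -0.005], [0.011, 0.001, -1.0]] [-0.51  0.03  2.03 -0.    1.07  1.45] 0.25355041416999774 [ 1.3 -0.3  1.8]
brass
xy 0.2916 -0.1966 size 453 53 ang(long) 67.6 [371. 373.]
xy 0.3715 -0.1150 size 69 12 ang(long) -29.8 [242. 324.]
xy 0.2987 -0.4116 size 117 65 ang(long) 89.9 [581. 269.]
xy 0.3556 -0.3876 size 76 22 ang(long) 86.2 [536. 236.]
xy 0.4732 -0.2364 size 33 29 ang(long) 68.5 [323. 173.]
coil A
roll -0.675 (q6 now 83) then dp [0.0792 0.1569 0.0236] len 0.177
```

Request:
servo_tool(motion=[{"dp": [0, 0, 0], "roll": -0.135, "hand": 0.3}, {"dp": [0, 0, 0], "roll": -0.135, "hand": 0.3}, {"dp": [0, 0, 0], "roll": -0.135, "hand": 0.3}, {"dp": [0, 0, 0], "roll": -0.135, "hand": 0.3}, {"dp": [0, 0, 0], "roll": -0.135, "hand": 0.3}, {"dp": [0.0198, 0.0392, 0.0059], "roll": 0, "hand": 0.3}, {"dp": [0.0198, 0.0392, 0.0059], "roll": 0, "hand": 0.3}, {"dp": [0.0198, 0.0392, 0.0059], "roll": 0, "hand": 0.3}, {"dp": [0.0198, 0.0392, 0.0059], "roll": 0, "hand": 0.3}, {"dp": [0, 0, 0], "roll": 0, "hand": 0.3}, {"dp": [0, 0, 0], "roll": 0, "hand": 0.3}, {"dp": [0, 0, 0], "roll": 0, "hand": 0.3}])

```text
time_s: 20.35
tcp_pos: [0.5763, -0.3569, 0.1241]
ee_rot: [[0.96, 0.281, -0.003], [0.281, -0.96, 0.002], [-0.002, -0.003, -1.0]]
force: [-0.4, 0.9, 0.5]
opening: 0.696
gripper_force: 0.0
```

```bash
python3 - <<'E'
from h import *
s=st(); q=wr("brass",.028,save="w7")
for c in q:
    if abs(c[2]-63)<5: go([c[0],c[1],.017],c[4]+90)
E
```

```text
20.35 [ 0.5763 -0.3569  0.1241] [[0.96, 0.281, -0.003], [0.281, -0.96, 0.002], [-0.002, -0.003, -1.0]] [-0.59  0.36  1.7   0.    1.09  0.69] 0.696064529156703 [-0.4  0.9  0.5]
xy 0.5750 -0.3618 size 53 34 ang(long) 16.1 [329. 202.]
xy 0.6650 -0.5544 size 192 96 ang(long) 2.5 [601. 154.]
xy 0.6887 -0.3166 size 85 26 ang(long) -73.7 [318.  12.]
```

```bash
cat >> h.py <<'E'
def brass(im,v=100):
    h=cv2.cvtColor(im,cv2.COLOR_BGR2HSV); return cv2.inRange(h,(10,100,v),(23,255,255))|cv2.inRange(h,(10,90,205),(32,255,255))
E
python3 - <<'E'
from h import *
im=cv2.imread("pics/w7.png")
q=rects(im,brass(im),"wrist",.028,400)
s=st()
for c in q:
    if abs(c[2]-63)<5: go([c[0],c[1],.017],c[4]+90)
E
```

```text
xy 0.5800 -0.3605 size 64 34 ang(long) 16.6 [329. 195.]
xy 0.6655 -0.5555 size 193 97 ang(long) 2.5 [601. 154.]
xy 0.6892 -0.3166 size 85 26 ang(long) -73.7 [318.  12.]
20.4 [ 0.5766 -0.3569  0.125 ] [[0.96, 0.281, -0.002], [0.281, -0.96, 0.001], [-0.001, -0.002, -1.0]] [-0.59  0.36  1.7   0.    1.09  0.69] 0.6991891469126051 [ 0.4 -0.5  0.5]
roll -0.004 (q6 now 40) then dp [0.0024 0.0046 0.108 ] len 0.108
```

Request:
servo_tool(motion=[{"dp": [0.0024, 0.0046, 0.03], "roll": -0.004, "hand": 0.3}, {"dp": [0, 0, 0.04], "roll": 0, "hand": 0.3}, {"dp": [0, 0, 0.025], "roll": 0, "hand": 0.35}, {"dp": [0, 0, 0.014], "roll": 0, "hand": 0.4}, {"dp": [0, 0, 0], "roll": 0, "hand": 0.5}, {"dp": [0, 0, 0], "roll": 0, "hand": 0.7}, {"dp": [0, 0, 0], "roll": 0, "hand": 0.8}, {"dp": [0, 0, 0], "roll": 0, "hand": 0.8}, {"dp": [0, 0, 0], "roll": 0, "hand": 0.8}], grip_force=40)

```text
time_s: 21.3
tcp_pos: [0.5828, -0.3627, 0.0191]
ee_rot: [[0.959, 0.285, 0.003], [0.285, -0.959, -0.002], [0.002, 0.003, -1.0]]
force: [-0.1, 1.3, 5.4]
opening: 0.365
gripper_force: 39.9
```

Request:
servo_tool(motion=[{"dp": [0, 0, -0.02], "roll": 0, "hand": 0.8}, {"dp": [0, 0, -0.04], "roll": 0, "hand": 0.8}, {"dp": [0, 0, -0.04], "roll": 0, "hand": 0.8}, {"dp": [0, 0, -0.03], "roll": 0, "hand": 0.8}])

```text
time_s: 21.7
tcp_pos: [0.5822, -0.3625, 0.1497]
ee_rot: [[0.959, 0.284, 0.002], [0.284, -0.959, -0.002], [0.002, 0.002, -1.0]]
force: [-0.0, -0.6, -0.7]
opening: 0.368
gripper_force: 39.9
```

```bash
python3 - <<'E'
from h import *
s=st()
a=np.radians(37); t=np.array([.4518,-.3618,0])
go(t+np.array([np.cos(a),np.sin(a),0])*-.07+[0,0,.15],37+90)
E
```

```text
21.7 [ 0.5822 -0.3625  0.1497] [[0.959, 0.284, 0.002], [0.284, -0.959, -0.002], [0.002, 0.002, -1.0]] [-0.59  0.35  1.67 -0.    1.13  0.69] 0.3675842064727727 [-0.  -0.6 -0.7]
roll -0.357 (q6 now 39) then dp [-0.1737 -0.079  -0.0006] len 0.191
```

Request:
servo_tool(motion=[{"dp": [0, 0, 0], "roll": -0.119, "hand": 0.8}, {"dp": [0, 0, 0], "roll": -0.119, "hand": 0.8}, {"dp": [0, 0, 0], "roll": -0.119, "hand": 0.8}, {"dp": [-0.0434, -0.0197, 0], "roll": 0, "hand": 0.8}, {"dp": [-0.0434, -0.0197, 0], "roll": 0, "hand": 0.8}, {"dp": [-0.0434, -0.0197, 0], "roll": 0, "hand": 0.8}, {"dp": [-0.0434, -0.0197, 0], "roll": 0, "hand": 0.8}, {"dp": [0, 0, 0], "roll": 0, "hand": 0.8}, {"dp": [0, 0, 0], "roll": 0, "hand": 0.8}, {"dp": [0, 0, 0], "roll": 0, "hand": 0.8}])

```text
time_s: 22.7
tcp_pos: [0.3963, -0.4037, 0.1473]
ee_rot: [[0.799, 0.602, 0.001], [0.602, -0.799, -0.001], [0.0, 0.001, -1.0]]
force: [0.7, 0.1, -0.9]
opening: 0.368
gripper_force: 39.9
```

```bash
python3 - <<'E'
from h import *
s=st(); q=wr("steel",.018,save="w8"); h=wr("brass",s["tcp_pos"][2]+.009); held(s,h,0)
for c in q:
    if abs(c[2]-71)<4 and abs(c[3]-41)<4: go([c[0],c[1],.044],c[4]+90)
E
```

```text
22.7 [ 0.3963 -0.4037  0.1473] [[0.799, 0.602, 0.001], [0.602, -0.799, -0.001], [0.0, 0.001, -1.0]] [-0.84  0.13  1.94  0.    1.07  0.09] 0.36814718268669827 [ 0.7  0.1 -0.9]
xy 0.3486 -0.3096 size 88 41 ang(long) 86.5 [195. 164.]
xy 0.4518 -0.3617 size 71 42 ang(long) 37.0 [323. 101.]
xy 0.3555 -0.1916 size 85 25 ang(long) -88.0 [67. 67.]
xy 0.4285 -0.5308 size 24 20 ang(long) 37.0 [571. 357.]
xy 0.3558 -0.4340 size 75 24 ang(long) -53.0 [324. 361.]
xy 0.2817 -0.3387 size 27 20 ang(long) 37.0 [ 77. 363.]
xy 0.4023 -0.4609 size 37 7 ang(long) 50.0 [429. 323.]
xy 0.3964 -0.3909 size 54 54 ang(long) -53.6 [311. 245.]
xy 0.3446 -0.3159 size 118 83 ang(long) -89.9 [ 97. 210.]
xy 0.4851 -0.4778 size 114 76 ang(long) 0.1 [569. 190.]
xy 0.4427 -0.2951 size 18 8 ang(long) -53.0 [159.   7.]
held off x 0.0031 y -0.0102
roll 0.001 (q6 now 5) then dp [ 0.069  -0.0003  0.1031] len 0.124
```

```bash
python3 - <<'E'
from h import *
im=cv2.imread("pics/w8.png"); h=cv2.cvtColor(im,cv2.COLOR_BGR2HSV)
s=st()
q=rects(im,cv2.inRange(h,(10,100,100),(22,255,255)),"wrist",s["tcp_pos"][2]+.009,300,(270,150,380,300)); 
if q: held(s,q,0)
for n in("w3","w6","w8"):
    g=cv2.cvtColor(cv2.imread(f"pics/{n}.png"),cv2.COLOR_BGR2HSV)
    print(n,[g[v,310].tolist() for v in range(184,214,3)])
E
```

```text
22.8 [ 0.3968 -0.4034  0.1471] [[0.798, 0.603, 0.001], [0.603, -0.798, -0.0], [0.0, 0.001, -1.0]] [-0.84  0.13  1.94  0.    1.07  0.09] 0.3700584512067787 [-0.2 -0.7 -1.1]
xy 0.3989 -0.3974 size 44 40 ang(long) 36.2 [316. 257.]
held off x -0.0039 y -0.0035
w3 [[26, 167, 78], [26, 162, 66], [105, 43, 12], [140, 77, 10], [120, 21, 12], [18, 188, 80], [20, 196, 182], [20, 196, 185], [20, 196, 185], [20, 195, 186]]
w6 [[28, 156, 160], [27, 158, 165], [27, 160, 142], [150, 39, 13], [150, 34, 15], [150, 20, 13], [19, 176, 68], [20, 190, 213], [20, 191, 218], [21, 190, 217]]
w8 [[27, 153, 160], [27, 154, 161], [26, 143, 75], [150, 18, 14], [120, 18, 14], [150, 18, 14], [19, 188, 110], [27, 170, 250], [27, 171, 251], [27, 171, 251]]
```

Request:
servo_tool(motion=[{"dp": [0.035, -0.0003, 0.015], "roll": 0, "hand": 0.8}, {"dp": [0.0345, 0, 0.02], "roll": 0, "hand": 0.8}, {"dp": [0, 0, 0.03], "roll": 0, "hand": 0.8}, {"dp": [0, 0, 0.03], "roll": 0, "hand": 0.8}, {"dp": [0, 0, 0.008], "roll": 0, "hand": 0.8}, {"dp": [0, 0, 0], "roll": 0, "hand": 0.8}, {"dp": [0, 0, 0], "roll": 0, "hand": 0.8}])

```text
time_s: 23.5
tcp_pos: [0.4518, -0.3619, 0.0448]
ee_rot: [[0.799, 0.602, 0.001], [0.602, -0.799, -0.001], [0.0, 0.001, -1.0]]
force: [-0.5, 1.6, 0.1]
opening: 0.367
gripper_force: 39.9
```

```bash
python3 - <<'E'
from h import *
s=st(); R=np.array(s["ee_rot"]); go(np.array([.4518,-.3617,.024])+.0005*R[:,0],37+90)
E
```

```text
23.5 [ 0.4518 -0.3619  0.0448] [[0.799, 0.602, 0.001], [0.602, -0.799, -0.001], [0.0, 0.001, -1.0]] [-0.72  0.28  1.98  0.    0.88  0.21] 0.36718513599154623 [-0.5  1.6  0.1]
roll 0.000 (q6 now 12) then dp [ 0.0006 -0.0002  0.0208] len 0.021
```

Request:
servo_tool(motion=[{"dp": [0.0005, 0, 0.006], "roll": 0, "hand": 0.8}, {"dp": [0, 0, 0.006], "roll": 0, "hand": 0.8}, {"dp": [0, 0, 0.005], "roll": 0, "hand": 0.8}, {"dp": [0, 0, 0.004], "roll": 0, "hand": 0.8}, {"dp": [0, 0, 0], "roll": 0, "hand": 0.8}, {"dp": [0, 0, 0], "roll": 0, "hand": 0.8}])

```text
time_s: 24.1
tcp_pos: [0.4513, -0.3613, 0.0229]
ee_rot: [[0.799, 0.602, 0.0], [0.602, -0.799, -0.0], [0.0, 0.001, -1.0]]
force: [0.5, -0.1, -0.1]
opening: 0.373
gripper_force: 39.9
```

Request:
servo_tool(motion=[{"dp": [0, 0, 0], "roll": 0, "hand": 0.5}, {"dp": [0, 0, 0], "roll": 0, "hand": 0.4}, {"dp": [0, 0, -0.02], "roll": 0, "hand": 0.5}, {"dp": [0, 0, -0.01], "roll": 0, "hand": 1}, {"dp": [0, 0, 0], "roll": 0, "hand": 1}, {"dp": [0, 0, 0], "roll": 0, "hand": 1}, {"dp": [0, 0, 0], "roll": 0, "hand": 1}, {"dp": [0, 0, 0], "roll": 0, "hand": 1}, {"dp": [0, 0, 0.015], "roll": 0, "hand": 1}, {"dp": [0, 0, 0.008], "roll": 0, "hand": 1}, {"dp": [0, 0, 0.001], "roll": 0, "hand": 1}, {"dp": [0, 0, 0], "roll": 0, "hand": 1}])

```text
time_s: 25.3
tcp_pos: [0.4512, -0.3612, 0.0314]
ee_rot: [[0.799, 0.602, -0.001], [0.602, -0.799, 0.001], [-0.0, -0.001, -1.0]]
force: [-7.8, 6.1, 24.5]
opening: 0.007
gripper_force: 12.5
```

Request:
servo_tool(motion=[{"dp": [0, 0, -0.04], "roll": 0, "hand": 1}, {"dp": [0, 0, -0.04], "roll": 0, "hand": 0.5}, {"dp": [0, 0, -0.04], "roll": 0, "hand": 0.3}, {"dp": [0, 0, 0], "roll": 0, "hand": 0.3}, {"dp": [0, 0, 0], "roll": 0, "hand": 0.3}])

```text
time_s: 25.8
tcp_pos: [0.4514, -0.3613, 0.1489]
ee_rot: [[0.799, 0.602, 0.001], [0.602, -0.799, -0.001], [0.0, 0.001, -1.0]]
force: [0.8, 0.0, -0.6]
opening: 0.343
gripper_force: 0.0
```

```bash
python3 - <<'E'
from h import *
s=st(); print("brass");wr("brass",.031,save="w9"); wr("steel",.018)
im=viewer.get_image("top"); cv2.imwrite("pics/top2.png",im)
print("top");rects(im,steel(im),"top",.018,60,(135,118,340,295)); rects(im,brass(im),"top",.031,60,(310,180,515,275))
E
```

```text
25.8 [ 0.4514 -0.3613  0.1489] [[0.799, 0.602, 0.001], [0.602, -0.799, -0.001], [0.0, 0.001, -1.0]] [-0.72  0.15  1.91 -0.    1.08  0.21] 0.34288287252771704 [ 0.8  0.  -0.6]
brass
xy 0.4560 -0.6465 size 53 44 ang(long) 37.0 [564. 364.]
xy 0.3202 -0.4602 size 138 46 ang(long) -53.0 [321. 367.]
xy 0.1788 -0.2783 size 53 43 ang(long) 37.0 [ 80. 363.]
xy 0.4070 -0.5080 size 72 13 ang(long) 49.5 [424. 322.]
xy 0.4510 -0.3621 size 64 33 ang(long) 35.6 [324. 192.]
xy 0.2740 -0.2196 size 162 112 ang(long) -89.9 [ 68. 235.]
xy 0.5678 -0.5662 size 163 116 ang(long) -0.1 [588. 219.]
xy 0.4572 -0.2299 size 64 34 ang(long) -22.5 [187.  81.]
xy 0.4334 -0.1162 size 45 32 ang(long) -7.3 [28. 15.]
xy 0.3502 -0.3055 size 80 39 ang(long) 85.9 [204. 240.]
xy 0.4518 -0.3620 size 72 41 ang(long) 36.2 [327. 180.]
xy 0.3559 -0.1914 size 85 25 ang(long) -87.9 [ 88. 156.]
top
xy 0.3268 0.3952 size 76 21 ang(long) 74.1 [148. 292.]
xy 0.5520 0.1246 size 276 155 ang(long) 79.9 [257. 210.]
xy 0.6742 0.1217 size 257 39 ang(long) 79.9 [258. 158.]
xy 0.4471 -0.1151 size 62 33 ang(long) -7.4 [355. 243.]
xy 0.4701 -0.3500 size 37 26 ang(long) -57.1 [450. 233.]
xy 0.4602 -0.2292 size 63 35 ang(long) -22.3 [401. 237.]
```

View pics/w9.png

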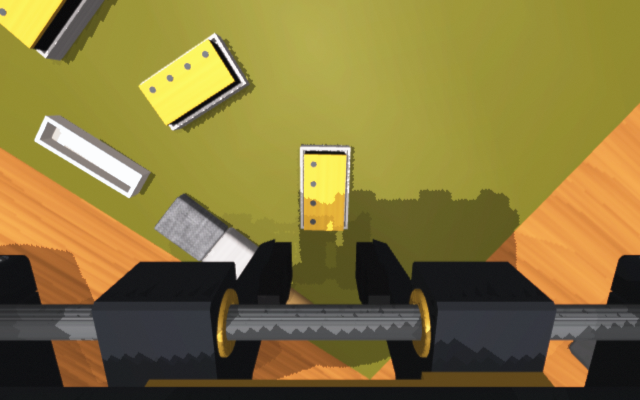

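The wrist view shows all three coils inside their covers, with the nearest at (325,188) and an even rim gap all round. Next I grip this unit by the upper cover walls.

```bash
python3 - <<'E'
from h import *
s=st(); go([.4516,-.3620,.0085],36.6+90)
E
```

```text
25.95 [ 0.4498 -0.3599  0.1461] [[0.799, 0.602, -0.003], [0.602, -0.799, 0.003], [-0.001, -0.004, -1.0]] [-0.72  0.16  1.91 -0.    1.08  0.21] 0.4831290886169399 [ 0.2  0.  -0.3]
roll 0.007 (q6 now 12) then dp [0.0003 0.0034 0.1376] len 0.138
```

Request:
servo_tool(motion=[{"dp": [0.0002, 0.002, 0.03], "roll": 0.007, "hand": 0.3}, {"dp": [0, 0, 0.04], "roll": 0, "hand": 0.3}, {"dp": [0, 0, 0.035], "roll": 0, "hand": 0.3}, {"dp": [0, 0, 0.02], "roll": 0, "hand": 0.3}, {"dp": [0, 0, 0.013], "roll": 0, "hand": 0.3}, {"dp": [0, 0, 0], "roll": 0, "hand": 0.3}, {"dp": [0, 0, 0], "roll": 0, "hand": 0.3}, {"dp": [0, 0, 0], "roll": 0, "hand": 0.3}], grip_force=40)

```text
time_s: 26.75
tcp_pos: [0.4535, -0.3634, 0.0121]
ee_rot: [[0.803, 0.596, 0.002], [0.596, -0.803, -0.002], [0.001, 0.002, -1.0]]
force: [0.6, 0.4, -0.2]
opening: 0.703
gripper_force: 0.0
```

Request:
servo_tool(motion=[{"dp": [-0.0005, -0.002, 0.0035], "roll": 0, "hand": 0.3}, {"dp": [0, 0, 0], "roll": 0, "hand": 0.4}, {"dp": [0, 0, 0], "roll": 0, "hand": 0.5}, {"dp": [0, 0, 0], "roll": 0, "hand": 0.7}, {"dp": [0, 0, 0], "roll": 0, "hand": 0.7}, {"dp": [0, 0, 0], "roll": 0, "hand": 0.7}, {"dp": [0, 0, 0], "roll": 0, "hand": 0.7}])

```text
time_s: 27.45
tcp_pos: [0.4512, -0.3615, 0.0077]
ee_rot: [[0.803, 0.596, 0.0], [0.596, -0.803, -0.0], [0.0, 0.001, -1.0]]
force: [-0.5, 0.4, 3.1]
opening: 0.462
gripper_force: 40.0
```

```bash
python3 - <<'E'
from h import *
s=st(); J=np.array([.506,.1305,0]); print(J)
go(J+.010*JY+[0,0,.16],-10)
E
```

```text
27.45 [ 0.4512 -0.3615  0.0077] [[0.803, 0.596, 0.0], [0.596, -0.803, -0.0], [0.0, 0.001, -1.0]] [-0.72  0.33  2.   -0.    0.82  0.21] 0.46238621734674623 [-0.5  0.4  3.1]
[0.506  0.1305 0.    ]
roll -0.758 (q6 now 12) then dp [ 0.504  -0.0314 -0.1525] len 0.527
```

Request:
servo_tool(motion=[{"dp": [0, 0, -0.015], "roll": 0, "hand": 0.7}, {"dp": [0, 0, -0.025], "roll": 0, "hand": 0.7}, {"dp": [0, 0, -0.028], "roll": 0, "hand": 0.7}, {"dp": [0, 0, 0], "roll": -0.1263, "hand": 0.7}, {"dp": [0, 0, 0], "roll": -0.1263, "hand": 0.7}, {"dp": [0, 0, 0], "roll": -0.1263, "hand": 0.7}, {"dp": [0, 0, 0], "roll": -0.1263, "hand": 0.7}, {"dp": [0, 0, 0], "roll": -0.1263, "hand": 0.7}, {"dp": [0, 0, 0], "roll": -0.1263, "hand": 0.7}], grip_force=50)

```text
time_s: 28.35
tcp_pos: [0.4506, -0.361, 0.0757]
ee_rot: [[0.169, 0.986, -0.0], [0.986, -0.169, 0.0], [0.0, -0.0, -1.0]]
force: [0.2, 0.3, -2.9]
opening: 0.458
gripper_force: 50.0
```

Request:
servo_tool(motion=[{"dp": [0.042, -0.0026, 0], "roll": 0, "hand": 0.7}, {"dp": [0.042, -0.0026, 0], "roll": 0, "hand": 0.7}, {"dp": [0.042, -0.0026, 0], "roll": 0, "hand": 0.7}, {"dp": [0.042, -0.0026, 0], "roll": 0, "hand": 0.7}, {"dp": [0.042, -0.0026, 0], "roll": 0, "hand": 0.7}, {"dp": [0.042, -0.0026, 0], "roll": 0, "hand": 0.7}, {"dp": [0.042, -0.0026, 0], "roll": 0, "hand": 0.7}, {"dp": [0.042, -0.0026, 0], "roll": 0, "hand": 0.7}, {"dp": [0.042, -0.0026, 0], "roll": 0, "hand": 0.7}, {"dp": [0.042, -0.0026, 0], "roll": 0, "hand": 0.7}, {"dp": [0.042, -0.0026, 0], "roll": 0, "hand": 0.7}, {"dp": [0.042, -0.0026, 0], "roll": 0, "hand": 0.7}])

```text
time_s: 29.55
tcp_pos: [0.5074, 0.1422, 0.0759]
ee_rot: [[0.173, 0.985, 0.0], [0.985, -0.173, -0.0], [-0.0, 0.0, -1.0]]
force: [0.4, -0.9, -1.2]
opening: 0.458
gripper_force: 50.0
```

Request:
servo_tool(motion=[{"dp": [0, 0, 0], "roll": 0, "hand": 0.7}, {"dp": [0, 0, 0], "roll": 0, "hand": 0.7}, {"dp": [0, 0, 0], "roll": 0, "hand": 0.7}])

```text
time_s: 29.85
tcp_pos: [0.5071, 0.1397, 0.0752]
ee_rot: [[0.174, 0.985, -0.001], [0.985, -0.174, -0.001], [-0.001, -0.001, -1.0]]
force: [-0.3, -0.6, -2.1]
opening: 0.458
gripper_force: 50.0
```

```bash
python3 - <<'E'
from h import *
s=st(); P=viewer.camera_params("wrist"); im=viewer.get_image("wrist"); cv2.imwrite("pics/w10.png",im)
J=np.array([.506,.1305,.015]); c=lambda x,y:J+x*JX+y*JY
print(proj("wrist",[c(-.034,.1375),c(.034,.1375),c(-.023,.1265),c(.023,.1265),c(-.023,.0495),c(.023,.0495)],P).round())
np.save("w10.npy",np.array([P],dtype=object),allow_pickle=True)
E
```

```text
29.85 [0.5071 0.1397 0.0752] [[0.174, 0.985, -0.001], [0.985, -0.174, -0.001], [-0.001, -0.001, -1.0]] [ 0.22  0.15  2.07 -0.    0.92  0.4 ] 0.45759292092463094 [-0.3 -0.6 -2.1]
[[263.  -9.]
 [389.  -9.]
 [284.  13.]
 [368.  13.]
 [288. 154.]
 [363. 154.]]
```

View pics/w10.png

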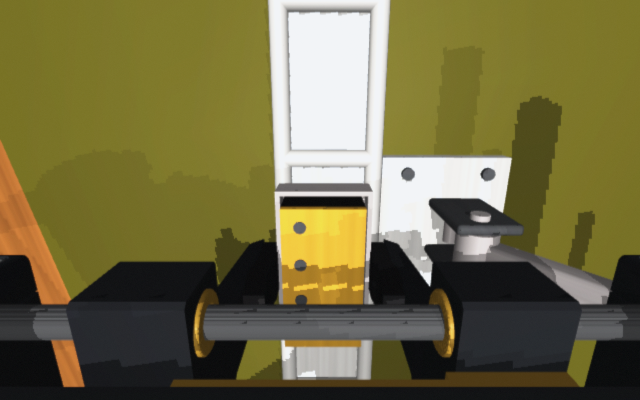

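```bash
python3 - <<'E'
from h import *
P=np.load("w10.npy",allow_pickle=True)[0]; s=r.sense()
t=np.array([.5071,.1397,.0752]); J=np.array([.506,.1305,0])
im=cv2.imread("pics/w10.png"); g=cv2.cvtColor(im,cv2.COLOR_BGR2GRAY).astype(int)
print("col330 rows0-20",g[0:22,330]); print("rows140-195",g[140:196,330]); print("row80",g[80,262:300],g[80,355:395])
def J_(uv,z): 
    w=cast("wrist",uv,z,P)-J; return np.round(np.c_[w@JX,w@JY]*1000,1).tolist()
print("far floor",J_([(288,11),(369,11)],.008),"near",J_([(289,151),(366,151)],.008),J_([(289,151)],.015))
w=cast("wrist",[(277,187),(370,187)],.0752+.0103,P)-t; print("rim far",np.round(np.c_[w@JX,w@JY]*1000,1))
E
```

```text
col330 rows0-20 [244 242 239 232 225 214 201 186 167 143 120 118 169 225 242 244 243 244
 244 244 243 244]
rows140-195 [244 244 244 244 244 244 244 243 238 208 186 210 229 238 242 244 244 244
 244 244 244 243 239 232 220 197 181 210 241 243 244 244 244 244 244 244
 244 243 243 243 243 242 231 152 106 102 103 102 102 102 109 160 228 232
 230 213]
row80 [121 122 122 121 121 119 111 111 125 179 215 232 238 241 243 244 244 244
 244 244 242 238 232 223 209 189 162 177 240 244 244 244 244 243 244 244
 244 244] [244 244 244 244 244 244 244 244 243 244 244 241 216 164 186 211 228 235
 239 243 244 244 244 244 244 243 241 236 229 215 186 132 125 125 124 125
 124 125 125 126]
far floor [[-21.3, 129.3], [24.4, 129.3]] near [[-23.0, 50.2], [25.5, 50.2]] [[-22.3, 51.2]]
rim far [[-20.   37.3]
 [ 18.5  37.3]]
```

The wrist view shows the far pocket's floor spanning columns 288–368 and rows 11–151. The held unit's rim edge is at row 191. The jig origin is therefore about (0.5077, 0.1320).

```bash
cat >> h.py <<'E'
J=np.array([.5077,.1320,0])
def pk(k,z,ox=0,oy=0): return J+(.088*k+oy)*JY+ox*JX+np.array([0,0,z])
E
python3 - <<'E'
from h import *
s=st(); go(pk(1,.035,.0004,.0003),-10)
E
```

```text
29.9 [0.5072 0.1393 0.0752] [[0.175, 0.985, -0.001], [0.985, -0.175, -0.001], [-0.001, -0.001, -1.0]] [ 0.22  0.15  2.07 -0.    0.92  0.4 ] 0.4592042202262152 [-0.  -0.6 -1.1]
roll -0.001 (q6 now 23) then dp [0.0812 0.0022 0.0401] len 0.091
```

Request:
servo_tool(motion=[{"dp": [0.027, 0.0022, 0], "roll": 0, "hand": 0.7}, {"dp": [0.027, 0, 0], "roll": 0, "hand": 0.7}, {"dp": [0.0272, 0, 0.01], "roll": 0, "hand": 0.7}, {"dp": [0, 0, 0.015], "roll": 0, "hand": 0.7}, {"dp": [0, 0, 0.015], "roll": 0, "hand": 0.7}, {"dp": [0, 0, 0], "roll": 0, "hand": 0.7}, {"dp": [0, 0, 0], "roll": 0, "hand": 0.7}, {"dp": [0, 0, 0], "roll": 0, "hand": 0.7}])

```text
time_s: 30.7
tcp_pos: [0.5242, 0.2192, 0.0356]
ee_rot: [[0.175, 0.985, 0.0], [0.985, -0.175, -0.0], [0.0, 0.0, -1.0]]
force: [-0.0, 0.1, -2.2]
opening: 0.457
gripper_force: 50.0
```

```bash
python3 - <<'E'
from h import *
s=st(); go(pk(1,.017,.0004,.0003),-10)
E
```

```text
30.7 [0.5242 0.2192 0.0356] [[0.175, 0.985, 0.0], [0.985, -0.175, -0.0], [0.0, 0.0, -1.0]] [ 0.35  0.27  2.   -0.    0.86  0.53] 0.4570725141466626 [-0.   0.1 -2.2]
roll -0.001 (q6 now 30) then dp [-0.0005 -0.0007  0.0186] len 0.019
```

Request:
servo_tool(motion=[{"dp": [-0.0004, -0.0005, 0.005], "roll": 0, "hand": 0.7}, {"dp": [0, 0, 0.005], "roll": 0, "hand": 0.7}, {"dp": [0, 0, 0.004], "roll": 0, "hand": 0.7}, {"dp": [0, 0, 0.004], "roll": 0, "hand": 0.7}, {"dp": [0, 0, 0], "roll": 0, "hand": 0.7}, {"dp": [0, 0, 0], "roll": 0, "hand": 0.7}])

```text
time_s: 31.3
tcp_pos: [0.5232, 0.2198, 0.0171]
ee_rot: [[0.173, 0.985, -0.0], [0.985, -0.173, -0.0], [-0.0, -0.0, -1.0]]
force: [0.3, -0.4, -1.2]
opening: 0.456
gripper_force: 50.0
```

Request:
servo_tool(motion=[{"dp": [0, 0, 0.0008], "roll": 0, "hand": 0.45}, {"dp": [0, 0, 0], "roll": 0, "hand": 0.4}, {"dp": [0, 0, -0.02], "roll": 0, "hand": 0.4}, {"dp": [0, 0, -0.025], "roll": 0, "hand": 1}, {"dp": [0, 0, 0], "roll": 0, "hand": 1}, {"dp": [0, 0, 0], "roll": 0, "hand": 1}, {"dp": [0, 0, 0], "roll": 0, "hand": 1}, {"dp": [0, 0, 0], "roll": 0, "hand": 1}, {"dp": [0, 0, 0], "roll": 0, "hand": 1}, {"dp": [0, 0, 0.012], "roll": 0, "hand": 1}, {"dp": [0, 0, 0.01], "roll": 0, "hand": 1}, {"dp": [0, 0, 0], "roll": 0, "hand": 1}])

```text
time_s: 32.5
tcp_pos: [0.5236, 0.2198, 0.0394]
ee_rot: [[0.174, 0.985, -0.0], [0.985, -0.174, -0.0], [-0.0, -0.0, -1.0]]
force: [-1.5, -0.3, 6.2]
opening: 0.003
gripper_force: 3.2
```

Request:
servo_tool(motion=[{"dp": [0, 0, 0.001], "roll": 0, "hand": 1}, {"dp": [0, 0, 0.001], "roll": 0, "hand": 1}])

```text
time_s: 32.7
tcp_pos: [0.5237, 0.2198, 0.0393]
ee_rot: [[0.174, 0.985, -0.0], [0.985, -0.174, -0.0], [-0.0, -0.0, -1.0]]
force: [-8.5, -4.0, 26.1]
opening: 0.005
gripper_force: 12.8
```

Request:
servo_tool(motion=[{"dp": [0, 0, -0.04], "roll": 0, "hand": 1}, {"dp": [0, 0, -0.04], "roll": 0, "hand": 0.5}, {"dp": [0, 0, -0.04], "roll": 0, "hand": 0.3}, {"dp": [0, 0, 0], "roll": 0, "hand": 0.3}, {"dp": [0, 0, 0], "roll": 0, "hand": 0.3}])

```text
time_s: 33.2
tcp_pos: [0.5238, 0.2199, 0.1577]
ee_rot: [[0.174, 0.985, 0.001], [0.985, -0.174, 0.0], [0.001, 0.001, -1.0]]
force: [-0.5, -0.4, -1.5]
opening: 0.348
gripper_force: 0.0
```

```bash
python3 - <<'E'
from h import *
s=st(); q=wr("brass",.039,save="w11",roi=(200,100,450,300)); P=pk(1,0); print(P)
for c in q: print((np.array([c[0],c[1],0])-J)@JX,(np.array([c[0],c[1],0])-J)@JY)
print("to unit a");go([.4432,-.1159,.14],-7.5+90)
E
```

```text
33.2 [0.5238 0.2199 0.1577] [[0.174, 0.985, 0.001], [0.985, -0.174, 0.0], [0.001, 0.001, -1.0]] [ 0.35  0.13  1.92 -0.    1.09  0.53] 0.34822218932937965 [-0.5 -0.4 -1.5]
xy 0.5225 0.2210 size 63 33 ang(long) 80.0 [322. 190.]
[0.52298104 0.21866308 0.        ]
-0.0008656870546200979 0.0902202005198079
to unit a
roll 1.527 (q6 now 30) then dp [-0.035   0.3429  0.0165] len 0.345
```

Request:
servo_tool(motion=[{"dp": [0, 0, 0], "roll": 0.1388, "hand": 0.3}, {"dp": [0, 0, 0], "roll": 0.1388, "hand": 0.3}, {"dp": [0, 0, 0], "roll": 0.1388, "hand": 0.3}, {"dp": [0, 0, 0], "roll": 0.1388, "hand": 0.3}, {"dp": [0, 0, 0], "roll": 0.1388, "hand": 0.3}, {"dp": [0, 0, 0], "roll": 0.1388, "hand": 0.3}, {"dp": [0, 0, 0], "roll": 0.1388, "hand": 0.3}, {"dp": [0, 0, 0], "roll": 0.1388, "hand": 0.3}, {"dp": [0, 0, 0], "roll": 0.1388, "hand": 0.3}, {"dp": [0, 0, 0], "roll": 0.1388, "hand": 0.3}, {"dp": [0, 0, 0], "roll": 0.1388, "hand": 0.3}])

```text
time_s: 34.35
tcp_pos: [0.5215, 0.219, 0.154]
ee_rot: [[0.991, -0.136, -0.005], [-0.136, -0.991, -0.002], [-0.005, 0.003, -1.0]]
force: [0.2, -0.5, 0.2]
opening: 0.699
gripper_force: 0.0
```

Request:
servo_tool(motion=[{"dp": [-0.0044, 0.0429, 0.002], "roll": 0, "hand": 0.3}, {"dp": [-0.0044, 0.0429, 0.002], "roll": 0, "hand": 0.3}, {"dp": [-0.0044, 0.0429, 0.002], "roll": 0, "hand": 0.3}, {"dp": [-0.0044, 0.0429, 0.002], "roll": 0, "hand": 0.3}, {"dp": [-0.0044, 0.0429, 0.002], "roll": 0, "hand": 0.3}, {"dp": [-0.0044, 0.0429, 0.002], "roll": 0, "hand": 0.3}, {"dp": [-0.0044, 0.0429, 0.002], "roll": 0, "hand": 0.3}, {"dp": [-0.0044, 0.0429, 0.002], "roll": 0, "hand": 0.3}, {"dp": [0, 0, 0], "roll": 0, "hand": 0.3}, {"dp": [0, 0, 0], "roll": 0, "hand": 0.3}, {"dp": [0, 0, 0], "roll": 0, "hand": 0.3}])

```text
time_s: 35.45
tcp_pos: [0.443, -0.1149, 0.14]
ee_rot: [[0.992, -0.13, -0.003], [-0.13, -0.992, 0.001], [-0.003, -0.001, -1.0]]
force: [0.6, -0.5, 0.3]
opening: 0.697
gripper_force: 0.0
```

```bash
python3 - <<'E'
from h import *
s=st(); q=wr("steel",.018,save="w12",roi=(200,80,450,300)); q2=wr("brass",.031,roi=(200,80,450,300))
for c in q+q2: go([c[0],c[1],.012],c[4]+90)
E
```

```text
35.45 [ 0.443  -0.1149  0.14  ] [[0.992, -0.13, -0.003], [-0.13, -0.992, 0.001], [-0.003, -0.001, -1.0]] [-0.31 -0.06  2.15  0.    1.05  1.39] 0.6972778823672448 [ 0.6 -0.5  0.3]
xy 0.4438 -0.1159 size 63 33 ang(long) -7.4 [324. 193.]
roll 0.001 (q6 now 80) then dp [0.0004 0.0013 0.1288] len 0.129
```

Request:
servo_tool(motion=[{"dp": [0.001, 0.0012, 0.03], "roll": 0, "hand": 0.3}, {"dp": [0, 0, 0.04], "roll": 0, "hand": 0.3}, {"dp": [0, 0, 0.03], "roll": 0, "hand": 0.3}, {"dp": [0, 0, 0.018], "roll": 0, "hand": 0.3}, {"dp": [0, 0, 0.01], "roll": 0, "hand": 0.3}, {"dp": [0, 0, 0], "roll": 0, "hand": 0.3}, {"dp": [0, 0, 0], "roll": 0, "hand": 0.3}, {"dp": [0, 0, 0], "roll": 0, "hand": 0.3}], grip_force=50)

```text
time_s: 36.35
tcp_pos: [0.4461, -0.1174, 0.0148]
ee_rot: [[0.992, -0.13, 0.003], [-0.13, -0.992, -0.001], [0.003, 0.0, -1.0]]
force: [0.0, -0.0, 0.1]
opening: 0.703
gripper_force: 0.0
```

Request:
servo_tool(motion=[{"dp": [-0.0012, -0.0012, 0.0065], "roll": 0, "hand": 0.3}, {"dp": [0, 0, 0], "roll": 0, "hand": 0.4}, {"dp": [0, 0, 0], "roll": 0, "hand": 0.5}, {"dp": [0, 0, 0], "roll": 0, "hand": 0.7}, {"dp": [0, 0, 0], "roll": 0, "hand": 0.7}, {"dp": [0, 0, 0], "roll": 0, "hand": 0.7}, {"dp": [0, 0, 0], "roll": 0, "hand": 0.7}])

```text
time_s: 37.05
tcp_pos: [0.4436, -0.1159, 0.0071]
ee_rot: [[0.991, -0.13, -0.0], [-0.13, -0.991, 0.0], [-0.0, -0.0, -1.0]]
force: [-0.9, 1.4, 1.2]
opening: 0.46
gripper_force: 50.0
```

Request:
servo_tool(motion=[{"dp": [0, 0, -0.015], "roll": 0, "hand": 0.7}, {"dp": [0, 0, -0.025], "roll": 0, "hand": 0.7}, {"dp": [0, 0, -0.028], "roll": 0, "hand": 0.7}, {"dp": [0, 0, 0], "roll": 0, "hand": 0.7}, {"dp": [0, 0, 0], "roll": 0, "hand": 0.7}])

```text
time_s: 37.55
tcp_pos: [0.4439, -0.116, 0.075]
ee_rot: [[0.991, -0.13, 0.001], [-0.13, -0.991, -0.0], [0.001, 0.0, -1.0]]
force: [-0.1, 0.4, -2.4]
opening: 0.461
gripper_force: 50.0
```

```bash
python3 - <<'E'
from h import *
s=st(); go(pk(0,.075),-10)
E
```

```text
37.55 [ 0.4439 -0.116   0.075 ] [[0.991, -0.13, 0.001], [-0.13, -0.991, -0.0], [0.001, 0.0, -1.0]] [-0.31  0.02  2.21 -0.    0.91  1.39] 0.4607866639415249 [-0.1  0.4 -2.4]
roll -1.527 (q6 now 80) then dp [ 2.553e-01  1.980e-02 -1.000e-04] len 0.256
```

Request:
servo_tool(motion=[{"dp": [0, 0, 0], "roll": -0.1388, "hand": 0.7}, {"dp": [0, 0, 0], "roll": -0.1388, "hand": 0.7}, {"dp": [0, 0, 0], "roll": -0.1388, "hand": 0.7}, {"dp": [0, 0, 0], "roll": -0.1388, "hand": 0.7}, {"dp": [0, 0, 0], "roll": -0.1388, "hand": 0.7}, {"dp": [0, 0, 0], "roll": -0.1388, "hand": 0.7}, {"dp": [0, 0, 0], "roll": -0.1388, "hand": 0.7}, {"dp": [0, 0, 0], "roll": -0.1388, "hand": 0.7}, {"dp": [0, 0, 0], "roll": -0.1388, "hand": 0.7}, {"dp": [0, 0, 0], "roll": -0.1388, "hand": 0.7}, {"dp": [0, 0, 0], "roll": -0.1388, "hand": 0.7}])

```text
time_s: 38.65
tcp_pos: [0.4418, -0.1154, 0.0726]
ee_rot: [[0.168, 0.986, -0.004], [0.986, -0.168, 0.001], [0.001, -0.004, -1.0]]
force: [-0.3, -0.1, -1.9]
opening: 0.458
gripper_force: 50.0
```

Request:
servo_tool(motion=[{"dp": [0.0425, 0.0033, 0], "roll": 0, "hand": 0.7}, {"dp": [0.0425, 0.0033, 0], "roll": 0, "hand": 0.7}, {"dp": [0.0425, 0.0033, 0], "roll": 0, "hand": 0.7}, {"dp": [0.0425, 0.0033, 0], "roll": 0, "hand": 0.7}, {"dp": [0.0425, 0.0033, 0], "roll": 0, "hand": 0.7}, {"dp": [0.0425, 0.0033, 0], "roll": 0, "hand": 0.7}, {"dp": [0, 0, 0], "roll": 0, "hand": 0.7}, {"dp": [0, 0, 0], "roll": 0, "hand": 0.7}, {"dp": [0, 0, 0], "roll": 0, "hand": 0.7}])

```text
time_s: 39.55
tcp_pos: [0.5058, 0.1309, 0.0733]
ee_rot: [[0.174, 0.985, -0.003], [0.985, -0.174, -0.001], [-0.002, -0.003, -1.0]]
force: [-0.5, 0.1, -2.0]
opening: 0.458
gripper_force: 50.0
```

```bash
python3 - <<'E'
from h import *
s=st(); P=viewer.camera_params("wrist"); im=viewer.get_image("wrist"); cv2.imwrite("pics/w13.png",im)
t=np.array(s["tcp_pos"]); g=cv2.cvtColor(im,cv2.COLOR_BGR2GRAY).astype(int); print(g[175:205,330])
w=cast("wrist",[(330,v) for v in (186,188,190,192,194)],t[2]+.0109,P)-t; print(np.round(w@JY*1000,1))
go(pk(0,.035),-10)
E
```

```text
39.55 [0.5058 0.1309 0.0733] [[0.174, 0.985, -0.003], [0.985, -0.174, -0.001], [-0.002, -0.003, -1.0]] [ 0.21  0.15  2.08 -0.    0.92  0.38] 0.45834760496962285 [-0.5  0.1 -2. ]
[245 245 245 245 244 244 236 180 112 105 105 102 102 103 109 161 229 233
 232 224 164  49  10  12  13  11  11  13  11  15]
[37.9 37.1 36.2 35.4 34.5]
roll -0.001 (q6 now 22) then dp [0.0018 0.0015 0.0386] len 0.039
```

View pics/w13.png

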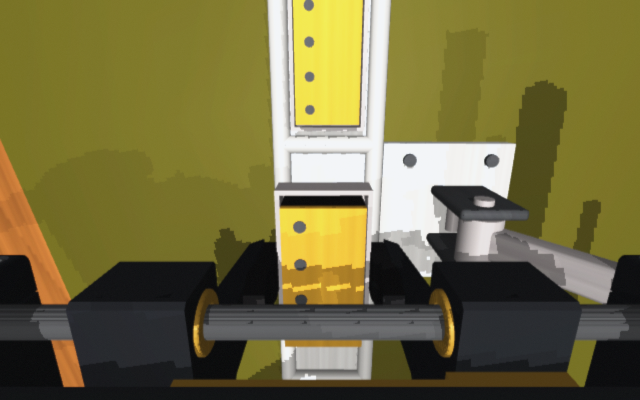

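The wrist view shows unit 1 level in the far pocket. The held unit is over the middle pocket, with its rim edge at row 190.

Request:
servo_tool(motion=[{"dp": [0.0014, 0.0018, 0.01], "roll": 0, "hand": 0.7}, {"dp": [0, 0, 0.015], "roll": 0, "hand": 0.7}, {"dp": [0, 0, 0.012], "roll": 0, "hand": 0.7}, {"dp": [0, 0, 0], "roll": 0, "hand": 0.7}, {"dp": [0, 0, 0], "roll": 0, "hand": 0.7}, {"dp": [0, 0, 0], "roll": 0, "hand": 0.7}])

```text
time_s: 40.2
tcp_pos: [0.5097, 0.1328, 0.0382]
ee_rot: [[0.174, 0.985, 0.0], [0.985, -0.174, 0.0], [0.0, 0.0, -1.0]]
force: [0.3, 0.7, -1.7]
opening: 0.455
gripper_force: 50.0
```

```bash
python3 - <<'E'
from h import *
s=st(); go(pk(0,.0165,0,-.0004),-10)
E
```

```text
40.2 [0.5097 0.1328 0.0382] [[0.174, 0.985, 0.0], [0.985, -0.174, 0.0], [0.0, 0.0, -1.0]] [ 0.21  0.2   2.09 -0.    0.85  0.38] 0.4554212453267174 [ 0.3  0.7 -1.7]
roll -0.000 (q6 now 22) then dp [-0.0016 -0.0019  0.0217] len 0.022
```

Request:
servo_tool(motion=[{"dp": [-0.0013, -0.0015, 0.006], "roll": 0, "hand": 0.7}, {"dp": [0, 0, 0.006], "roll": 0, "hand": 0.7}, {"dp": [0, 0, 0.005], "roll": 0, "hand": 0.7}, {"dp": [0, 0, 0.004], "roll": 0, "hand": 0.7}, {"dp": [0, 0, 0], "roll": 0, "hand": 0.7}, {"dp": [0, 0, 0], "roll": 0, "hand": 0.7}])

```text
time_s: 40.8
tcp_pos: [0.5076, 0.1318, 0.0168]
ee_rot: [[0.174, 0.985, -0.0], [0.985, -0.174, -0.0], [-0.0, -0.0, -1.0]]
force: [-0.2, -0.5, -2.0]
opening: 0.462
gripper_force: 50.0
```

Request:
servo_tool(motion=[{"dp": [0, 0, 0.0004], "roll": 0, "hand": 0.45}, {"dp": [0, 0, 0], "roll": 0, "hand": 0.4}, {"dp": [0, 0, -0.02], "roll": 0, "hand": 0.4}, {"dp": [0, 0, -0.025], "roll": 0, "hand": 1}, {"dp": [0, 0, 0], "roll": 0, "hand": 1}, {"dp": [0, 0, 0], "roll": 0, "hand": 1}, {"dp": [0, 0, 0], "roll": 0, "hand": 1}, {"dp": [0, 0, 0], "roll": 0, "hand": 1}, {"dp": [0, 0, 0], "roll": 0, "hand": 1}, {"dp": [0, 0, 0.012], "roll": 0, "hand": 1}, {"dp": [0, 0, 0.01], "roll": 0, "hand": 1}, {"dp": [0, 0, 0], "roll": 0, "hand": 1}])

```text
time_s: 42.0
tcp_pos: [0.508, 0.1319, 0.0394]
ee_rot: [[0.174, 0.985, -0.0], [0.985, -0.174, -0.0], [-0.0, -0.0, -1.0]]
force: [-2.0, -0.6, 7.2]
opening: 0.005
gripper_force: 3.6
```

Request:
servo_tool(motion=[{"dp": [0, 0, 0.001], "roll": 0, "hand": 1}, {"dp": [0, 0, 0.001], "roll": 0, "hand": 1}])

```text
time_s: 42.2
tcp_pos: [0.5081, 0.1319, 0.0393]
ee_rot: [[0.173, 0.985, -0.001], [0.985, -0.173, -0.0], [-0.0, -0.001, -1.0]]
force: [-9.1, -2.0, 27.3]
opening: 0.006
gripper_force: 13.7
```

Request:
servo_tool(motion=[{"dp": [0, 0, -0.04], "roll": 0, "hand": 1}, {"dp": [0, 0, -0.04], "roll": 0, "hand": 0.5}, {"dp": [0, 0, -0.04], "roll": 0, "hand": 0.3}, {"dp": [0, 0, 0], "roll": 0, "hand": 0.3}, {"dp": [0, 0, 0], "roll": 0, "hand": 0.3}, {"dp": [0, 0, 0], "roll": 0, "hand": 0.3}])

```text
time_s: 42.8
tcp_pos: [0.5063, 0.1315, 0.1554]
ee_rot: [[0.174, 0.985, -0.003], [0.985, -0.174, -0.001], [-0.001, -0.003, -1.0]]
force: [-0.8, -0.9, -0.1]
opening: 0.439
gripper_force: 0.0
```

```bash
python3 - <<'E'
from h import *
s=st(); q=wr("brass",.039,save="w14",roi=(200,0,450,300)); print(pk(0,0))
im=viewer.get_image("top"); rects(im,brass(im),"top",.031,60,(310,180,515,275))
print("to unit b");go([.4578,-.2303,.14],-22.4+90)
E
```

```text
42.8 [0.5063 0.1315 0.1554] [[0.174, 0.985, -0.003], [0.985, -0.174, -0.001], [-0.001, -0.003, -1.0]] [ 0.21  0.05  2.01 -0.    1.08  0.38] 0.43908564431502506 [-0.8 -0.9 -0.1]
xy 0.5069 0.1334 size 64 33 ang(long) 80.1 [325. 189.]
xy 0.5224 0.2203 size 63 33 ang(long) 79.9 [326.  71.]
[0.5077 0.132  0.    ]
xy 0.4597 -0.2291 size 62 35 ang(long) -22.9 [401. 237.]
to unit b
roll -1.354 (q6 now 22) then dp [-0.0933 -0.3528  0.0156] len 0.365
```

Request:
servo_tool(motion=[{"dp": [0, 0, 0], "roll": -0.1354, "hand": 0.3}, {"dp": [0, 0, 0], "roll": -0.1354, "hand": 0.3}, {"dp": [0, 0, 0], "roll": -0.1354, "hand": 0.3}, {"dp": [0, 0, 0], "roll": -0.1354, "hand": 0.3}, {"dp": [0, 0, 0], "roll": -0.1354, "hand": 0.3}, {"dp": [0, 0, 0], "roll": -0.1354, "hand": 0.3}, {"dp": [0, 0, 0], "roll": -0.1354, "hand": 0.3}, {"dp": [0, 0, 0], "roll": -0.1354, "hand": 0.3}, {"dp": [0, 0, 0], "roll": -0.1354, "hand": 0.3}, {"dp": [0, 0, 0], "roll": -0.1354, "hand": 0.3}])

```text
time_s: 43.9
tcp_pos: [0.5066, 0.1316, 0.1556]
ee_rot: [[-0.927, 0.376, -0.003], [0.376, 0.927, -0.001], [0.003, -0.002, -1.0]]
force: [0.2, -0.1, -0.4]
opening: 0.698
gripper_force: 0.0
```

Request:
servo_tool(motion=[{"dp": [-0.0104, -0.0392, 0.0017], "roll": 0, "hand": 0.3}, {"dp": [-0.0104, -0.0392, 0.0017], "roll": 0, "hand": 0.3}, {"dp": [-0.0104, -0.0392, 0.0017], "roll": 0, "hand": 0.3}, {"dp": [-0.0104, -0.0392, 0.0017], "roll": 0, "hand": 0.3}, {"dp": [-0.0104, -0.0392, 0.0017], "roll": 0, "hand": 0.3}, {"dp": [-0.0104, -0.0392, 0.0017], "roll": 0, "hand": 0.3}, {"dp": [-0.0104, -0.0392, 0.0017], "roll": 0, "hand": 0.3}, {"dp": [-0.0104, -0.0392, 0.0017], "roll": 0, "hand": 0.3}, {"dp": [-0.0104, -0.0392, 0.0017], "roll": 0, "hand": 0.3}, {"dp": [0, 0, 0], "roll": 0, "hand": 0.3}, {"dp": [0, 0, 0], "roll": 0, "hand": 0.3}, {"dp": [0, 0, 0], "roll": 0, "hand": 0.3}])

```text
time_s: 45.1
tcp_pos: [0.4591, -0.2289, 0.1412]
ee_rot: [[-0.925, 0.381, -0.002], [0.381, 0.925, 0.002], [0.002, 0.001, -1.0]]
force: [-0.1, -0.2, -0.4]
opening: 0.702
gripper_force: 0.0
```

```bash
python3 - <<'E'
from h import *
s=st(); q2=wr("brass",.031,roi=(200,80,450,300),save="w15")
for c in q2: go([c[0],c[1],.012],c[4]+90)
E
```

```text
45.1 [ 0.4591 -0.2289  0.1412] [[-0.925, 0.381, -0.002], [0.381, 0.925, 0.002], [0.002, 0.001, -1.0]] [-0.51  0.04  2.05  0.    1.05 -1.69] 0.7023730350945324 [-0.1 -0.2 -0.4]
xy 0.4570 -0.2299 size 64 34 ang(long) -22.4 [322. 194.]
roll 0.001 (q6 now -97) then dp [ 0.0015 -0.0021  0.1295] len 0.129
```

Request:
servo_tool(motion=[{"dp": [0, -0.0018, 0.03], "roll": 0, "hand": 0.3}, {"dp": [0, 0, 0.04], "roll": 0, "hand": 0.3}, {"dp": [0, 0, 0.03], "roll": 0, "hand": 0.3}, {"dp": [0, 0, 0.018], "roll": 0, "hand": 0.3}, {"dp": [0, 0, 0.01], "roll": 0, "hand": 0.3}, {"dp": [0, 0, 0], "roll": 0, "hand": 0.3}, {"dp": [0, 0, 0], "roll": 0, "hand": 0.3}, {"dp": [0, 0, 0], "roll": 0, "hand": 0.3}], grip_force=50)

```text
time_s: 45.95
tcp_pos: [0.4603, -0.2321, 0.0157]
ee_rot: [[-0.925, 0.381, 0.002], [0.381, 0.925, -0.001], [-0.003, -0.0, -1.0]]
force: [-0.2, 0.1, -0.1]
opening: 0.699
gripper_force: 0.0
```

Request:
servo_tool(motion=[{"dp": [0.001, 0.001, 0.006], "roll": 0, "hand": 0.3}, {"dp": [0, 0, 0], "roll": 0, "hand": 0.4}, {"dp": [0, 0, 0], "roll": 0, "hand": 0.5}, {"dp": [0, 0, 0], "roll": 0, "hand": 0.7}, {"dp": [0, 0, 0], "roll": 0, "hand": 0.7}, {"dp": [0, 0, 0], "roll": 0, "hand": 0.7}, {"dp": [0, 0, 0], "roll": 0, "hand": 0.7}])

```text
time_s: 46.65
tcp_pos: [0.4585, -0.2304, 0.0084]
ee_rot: [[-0.924, 0.381, -0.0], [0.381, 0.924, -0.0], [-0.0, -0.0, -1.0]]
force: [-1.0, 0.6, 1.9]
opening: 0.456
gripper_force: 50.0
```

Request:
servo_tool(motion=[{"dp": [0, 0, -0.015], "roll": 0, "hand": 0.7}, {"dp": [0, 0, -0.025], "roll": 0, "hand": 0.7}, {"dp": [0, 0, -0.028], "roll": 0, "hand": 0.7}, {"dp": [0, 0, 0], "roll": 0, "hand": 0.7}, {"dp": [0, 0, 0], "roll": 0, "hand": 0.7}])

```text
time_s: 47.15
tcp_pos: [0.4587, -0.2305, 0.0763]
ee_rot: [[-0.924, 0.381, 0.001], [0.381, 0.924, -0.001], [-0.001, -0.0, -1.0]]
force: [0.4, 0.2, -0.9]
opening: 0.457
gripper_force: 50.0
```

```bash
python3 - <<'E'
from h import *
s=st(); go(pk(-1,.075),-10)
E
```

```text
47.15 [ 0.4587 -0.2305  0.0763] [[-0.924, 0.381, 0.001], [0.381, 0.924, -0.001], [-0.001, -0.0, -1.0]] [-0.51  0.12  2.1  -0.    0.92 -1.69] 0.4567906535314927 [ 0.4  0.2 -0.9]
roll 1.354 (q6 now -97) then dp [ 0.2775 -0.0147  0.0012] len 0.278
```

Request:
servo_tool(motion=[{"dp": [0, 0, 0], "roll": 0.1354, "hand": 0.7}, {"dp": [0, 0, 0], "roll": 0.1354, "hand": 0.7}, {"dp": [0, 0, 0], "roll": 0.1354, "hand": 0.7}, {"dp": [0, 0, 0], "roll": 0.1354, "hand": 0.7}, {"dp": [0, 0, 0], "roll": 0.1354, "hand": 0.7}, {"dp": [0, 0, 0], "roll": 0.1354, "hand": 0.7}, {"dp": [0, 0, 0], "roll": 0.1354, "hand": 0.7}, {"dp": [0, 0, 0], "roll": 0.1354, "hand": 0.7}, {"dp": [0, 0, 0], "roll": 0.1354, "hand": 0.7}, {"dp": [0, 0, 0], "roll": 0.1354, "hand": 0.7}])

```text
time_s: 48.15
tcp_pos: [0.4568, -0.2295, 0.0738]
ee_rot: [[0.179, 0.984, -0.004], [0.984, -0.179, 0.002], [0.001, -0.004, -1.0]]
force: [-0.0, 0.2, -2.1]
opening: 0.457
gripper_force: 50.0
```

Request:
servo_tool(motion=[{"dp": [0.0396, -0.0021, 0], "roll": 0, "hand": 0.7}, {"dp": [0.0396, -0.0021, 0], "roll": 0, "hand": 0.7}, {"dp": [0.0396, -0.0021, 0], "roll": 0, "hand": 0.7}, {"dp": [0.0396, -0.0021, 0], "roll": 0, "hand": 0.7}, {"dp": [0.0396, -0.0021, 0], "roll": 0, "hand": 0.7}, {"dp": [0.0396, -0.0021, 0], "roll": 0, "hand": 0.7}, {"dp": [0.0396, -0.0021, 0], "roll": 0, "hand": 0.7}, {"dp": [0, 0, 0], "roll": 0, "hand": 0.7}, {"dp": [0, 0, 0], "roll": 0, "hand": 0.7}, {"dp": [0, 0, 0.015], "roll": 0, "hand": 0.7}, {"dp": [0, 0, 0], "roll": 0, "hand": 0.7}, {"dp": [0, 0, 0], "roll": 0, "hand": 0.7}])

```text
time_s: 49.35
tcp_pos: [0.4909, 0.044, 0.0603]
ee_rot: [[0.175, 0.985, -0.003], [0.985, -0.175, -0.0], [-0.001, -0.003, -1.0]]
force: [0.1, -0.5, -2.0]
opening: 0.453
gripper_force: 50.0
```

```bash
python3 - <<'E'
from h import *
s=st(); P=viewer.camera_params("wrist"); im=viewer.get_image("wrist"); cv2.imwrite("pics/w16.png",im)
t=np.array(s["tcp_pos"]); g=cv2.cvtColor(im,cv2.COLOR_BGR2GRAY).astype(int); print(g[175:205,330])
w=cast("wrist",[(330,v) for v in (186,188,190,192,194)],t[2]+.0098,P)-t; print(np.round(w@JY*1000,1))
rects(im,brass(im),"wrist",.039,400,(200,0,450,180),P)
go(pk(-1,.035),-10)
E
```

```text
49.35 [0.4909 0.044  0.0603] [[0.175, 0.985, -0.003], [0.985, -0.175, -0.0], [-0.001, -0.003, -1.0]] [ 0.04  0.11  2.15 -0.    0.89  0.22] 0.45271647199971554 [ 0.1 -0.5 -2. ]
[243 243 243 243 243 243 243 239 206 119 103 103 101 101  96  83 132 210
 231 231 231 206  67  12  13  12  13   9  12  11]
[37.6 36.8 35.9 35.1 34.2]
xy 0.5062 0.1291 size 55 33 ang(long) 80.1 [326.  62.]
roll -0.002 (q6 now 12) then dp [0.0013 0.0007 0.0259] len 0.026
```

Request:
servo_tool(motion=[{"dp": [0.0005, 0, 0.01], "roll": 0, "hand": 0.7}, {"dp": [0, 0, 0.01], "roll": 0, "hand": 0.7}, {"dp": [0, 0, 0.004], "roll": 0, "hand": 0.7}, {"dp": [0, 0, 0], "roll": 0, "hand": 0.7}, {"dp": [0, 0, 0], "roll": 0, "hand": 0.7}, {"dp": [0, 0, 0], "roll": 0, "hand": 0.7}])

```text
time_s: 50.0
tcp_pos: [0.4925, 0.0457, 0.0376]
ee_rot: [[0.173, 0.985, 0.001], [0.985, -0.173, -0.0], [0.0, 0.001, -1.0]]
force: [-0.7, 0.0, -2.6]
opening: 0.455
gripper_force: 50.0
```

```bash
python3 - <<'E'
from h import *
s=st(); go(pk(-1,.0175),-10)
E
```

```text
50.0 [0.4925 0.0457 0.0376] [[0.173, 0.985, 0.001], [0.985, -0.173, -0.0], [0.0, 0.001, -1.0]] [ 0.04  0.15  2.16 -0.    0.84  0.22] 0.4549255548794552 [-0.7  0.  -2.6]
roll 0.000 (q6 now 12) then dp [-0.0004 -0.      0.0201] len 0.020
```

Request:
servo_tool(motion=[{"dp": [-0.0004, 0, 0.006], "roll": 0, "hand": 0.7}, {"dp": [0, 0, 0.006], "roll": 0, "hand": 0.7}, {"dp": [0, 0, 0.004], "roll": 0, "hand": 0.7}, {"dp": [0, 0, 0.004], "roll": 0, "hand": 0.7}, {"dp": [0, 0, 0], "roll": 0, "hand": 0.7}, {"dp": [0, 0, 0], "roll": 0, "hand": 0.7}])

```text
time_s: 50.6
tcp_pos: [0.492, 0.0453, 0.0171]
ee_rot: [[0.174, 0.985, -0.0], [0.985, -0.174, -0.0], [-0.0, -0.0, -1.0]]
force: [-0.3, 0.4, -1.9]
opening: 0.455
gripper_force: 50.0
```

Request:
servo_tool(motion=[{"dp": [0, 0, 0.0006], "roll": 0, "hand": 0.45}, {"dp": [0, 0, 0], "roll": 0, "hand": 0.4}, {"dp": [0, 0, -0.02], "roll": 0, "hand": 0.4}, {"dp": [0, 0, -0.025], "roll": 0, "hand": 1}, {"dp": [0, 0, 0], "roll": 0, "hand": 1}, {"dp": [0, 0, 0], "roll": 0, "hand": 1}, {"dp": [0, 0, 0], "roll": 0, "hand": 1}, {"dp": [0, 0, 0], "roll": 0, "hand": 1}, {"dp": [0, 0, 0], "roll": 0, "hand": 1}, {"dp": [0, 0, 0.012], "roll": 0, "hand": 1}, {"dp": [0, 0, 0.01], "roll": 0, "hand": 1}, {"dp": [0, 0, 0], "roll": 0, "hand": 1}])

```text
time_s: 51.8
tcp_pos: [0.4924, 0.0453, 0.0394]
ee_rot: [[0.174, 0.985, -0.0], [0.985, -0.174, -0.0], [-0.0, -0.0, -1.0]]
force: [-0.8, 0.3, 7.0]
opening: 0.002
gripper_force: 4.1
```

Request:
servo_tool(motion=[{"dp": [0, 0, 0.001], "roll": 0, "hand": 1}, {"dp": [0, 0, 0.001], "roll": 0, "hand": 1}])

```text
time_s: 52.0
tcp_pos: [0.4926, 0.0453, 0.0393]
ee_rot: [[0.174, 0.985, -0.001], [0.985, -0.174, -0.0], [-0.0, -0.001, -1.0]]
force: [-9.2, -0.5, 28.0]
opening: 0.002
gripper_force: 14.3
```

Request:
servo_tool(motion=[{"dp": [0, 0, -0.04], "roll": 0, "hand": 1}, {"dp": [0, 0, -0.04], "roll": 0, "hand": 0.5}, {"dp": [0, 0, -0.04], "roll": 0, "hand": 0.5}, {"dp": [0, 0, -0.045], "roll": 0, "hand": 0.5}, {"dp": [0, 0, -0.045], "roll": 0, "hand": 0.5}, {"dp": [0, 0, 0], "roll": 0, "hand": 0.5}, {"dp": [0, 0, 0], "roll": 0, "hand": 0.5}, {"dp": [0, 0, 0], "roll": 0, "hand": 0.5}])

```text
time_s: 52.8
tcp_pos: [0.491, 0.0452, 0.2454]
ee_rot: [[0.174, 0.985, -0.004], [0.985, -0.174, -0.0], [-0.001, -0.004, -1.0]]
force: [-0.7, 0.2, -1.0]
opening: 0.5
gripper_force: 0.0
```

```bash
python3 - <<'E'
from h import *
s=st(); q=wr("brass",.039,save="w17",roi=(200,0,450,300)); print(pk(-1,0))
print("to handle");go([.662,.0672,.235],-10)
E
```

```text
52.8 [0.491  0.0452 0.2454] [[0.174, 0.985, -0.004], [0.985, -0.174, -0.0], [-0.001, -0.004, -1.0]] [ 0.04 -0.09  1.97 -0.    1.26  0.22] 0.4996579907633111 [-0.7  0.2 -1. ]
xy 0.4910 0.0464 size 62 33 ang(long) 79.7 [325. 169.]
xy 0.5068 0.1333 size 62 33 ang(long) 80.3 [325.  80.]
xy 0.5180 0.1968 size 33 13 ang(long) -10.0 [326.   8.]
[0.49241896 0.04533692 0.        ]
to handle
roll 0.000 (q6 now 12) then dp [0.0514 0.1649 0.0092] len 0.173
```

View pics/w17.png

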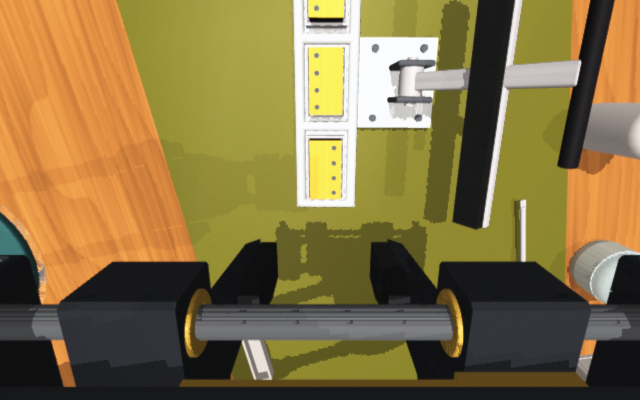

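The wrist view shows all three units in their pockets: (325,169), (325,80) and the third at the top edge. The clamp is leaning back, with its handle at about (588,85).

Request:
servo_tool(motion=[{"dp": [0.0128, 0.0412, 0.0023], "roll": 0, "hand": 0.5}, {"dp": [0.0128, 0.0412, 0.0023], "roll": 0, "hand": 0.5}, {"dp": [0.0128, 0.0412, 0.0023], "roll": 0, "hand": 0.5}, {"dp": [0.0128, 0.0412, 0.0023], "roll": 0, "hand": 0.5}, {"dp": [0, 0, 0], "roll": 0, "hand": 0.5}, {"dp": [0, 0, 0], "roll": 0, "hand": 0.5}, {"dp": [0, 0, 0], "roll": 0, "hand": 0.5}])

```text
time_s: 53.55
tcp_pos: [0.6617, 0.067, 0.2369]
ee_rot: [[0.174, 0.985, -0.003], [0.985, -0.174, -0.0], [-0.001, -0.003, -1.0]]
force: [0.6, -0.2, 0.9]
opening: 0.501
gripper_force: 0.0
```

```bash
python3 - <<'E'
from h import *
s=st(); P=viewer.camera_params("wrist"); im=viewer.get_image("wrist"); cv2.imwrite("pics/w18.png",im)
H=np.array([.662,.0672,.170]); print(proj("wrist",[H,H+.03*JY,H+.098*JY,H-.022*JY],P).round())
m=cv2.inRange(cv2.cvtColor(im,cv2.COLOR_BGR2HSV)[:,:,2],0,40)
for v in (100,140,170,190,205): print(v,np.where(m[v,200:450])[0]+200)
go([.662,.0672,.151],-10)
E
```

```text
53.55 [0.6617 0.067  0.2369] [[0.174, 0.985, -0.003], [0.985, -0.174, -0.0], [-0.001, -0.003, -1.0]] [ 0.06  0.25  1.63 -0.    1.27  0.24] 0.5006750522836505 [ 0.6 -0.2  0.9]
[[325. 213.]
 [325. 168.]
 [326.  53.]
 [325. 243.]]
100 [254 255 256 257 258 259 260 261 262 263 264 265 266 267 268 269 270 271
 272 273 274 275 316 317 318 319 320 321 328 329 330 331 332]
140 [256 257 258 259 260 261 262 263 264 265 266 267 268 269 270 271 272 273
 274 275 276 277 316 317 318 319 320 321 327 328 329 330 331 332]
170 [258 259 260 261 262 263 264 265 266 267 268 269 270 271 272 273 274 275
 276 277 278 316 317 318 319 320 321 326 327 328 329 330 331 332]
190 [259 260 261 262 263 264 265 266 267 268 269 270 271 272 273 274 275 276
 277 278 279 316 317 318 319 320 321 322 323 324 325 326 327 328 329 330
 331 332]
205 [260 261 262 263 264 265 266 267 268 269 270 271 272 273 274 275 276 277
 278 279 316 317 318 319 320 321 322 323 324 325 326 327 328 329 330 331
 332]
roll 0.000 (q6 now 14) then dp [0.0003 0.0003 0.0868] len 0.087
```

View pics/w18.png

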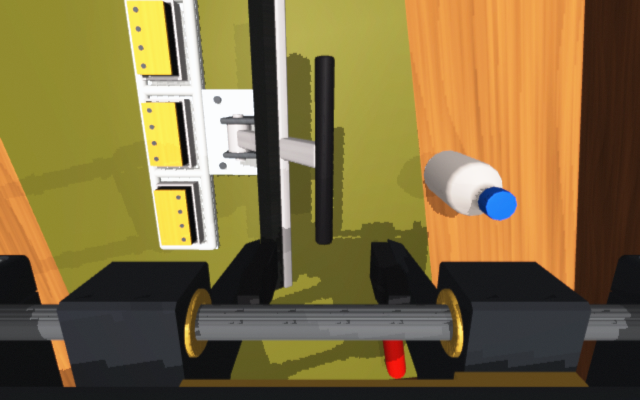

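The wrist view shows the handle at columns 316–332, in line with the grip point (325,213). I narrow the fingers, go down and grip.

Request:
servo_tool(motion=[{"dp": [0, 0, 0], "roll": 0, "hand": 0.7}, {"dp": [0, 0, 0], "roll": 0, "hand": 0.7}, {"dp": [0, 0, 0.03], "roll": 0, "hand": 0.7}, {"dp": [0, 0, 0.03], "roll": 0, "hand": 0.7}, {"dp": [0, 0, 0.024], "roll": 0, "hand": 0.7}, {"dp": [0, 0, 0], "roll": 0, "hand": 0.7}, {"dp": [0, 0, 0], "roll": 0, "hand": 1}, {"dp": [0, 0, 0], "roll": 0, "hand": 1}, {"dp": [0, 0, 0], "roll": 0, "hand": 1}, {"dp": [0, 0, 0], "roll": 0, "hand": 1}], grip_force=30)

```text
time_s: 54.6
tcp_pos: [0.6618, 0.0675, 0.1561]
ee_rot: [[0.174, 0.985, -0.003], [0.985, -0.174, 0.001], [0.0, -0.003, -1.0]]
force: [-6.7, 0.2, 1.2]
opening: 0.122
gripper_force: 30.0
```

```bash
python3 - <<'E'
from h import *
s=st()
t0,t1=2.2,.04; t=np.linspace(t0,t1,27)
y=-.14*np.cos(t); z=-.14*np.sin(t)
print(np.round(np.c_[np.diff(y),np.diff(z)],4).tolist())
E
```

```text
54.6 [0.6618 0.0675 0.1561] [[0.174, 0.985, -0.003], [0.985, -0.174, 0.001], [0.0, -0.003, -1.0]] [0.06 0.31 1.71 0.   1.13 0.24] 0.12177498003259407 [-6.7  0.2  1.2]
[[-0.0097, -0.0064], [-0.0102, -0.0056], [-0.0106, -0.0048], [-0.011, -0.0039], [-0.0113, -0.0029], [-0.0115, -0.002], [-0.0116, -0.001], [-0.0116, -0.0001], [-0.0116, 0.0009], [-0.0115, 0.0019], [-0.0113, 0.0028], [-0.011, 0.0037], [-0.0107, 0.0046], [-0.0102, 0.0055], [-0.0098, 0.0063], [-0.0092, 0.0071], [-0.0086, 0.0079], [-0.0079, 0.0085], [-0.0072, 0.0092], [-0.0064, 0.0097], [-0.0055, 0.0102], [-0.0047, 0.0106], [-0.0038, 0.011], [-0.0029, 0.0113], [-0.0019, 0.0115], [-0.0009, 0.0116]]
```

Request:
servo_tool(motion=[{"dp": [0, -0.0097, -0.0064], "roll": 0, "hand": 1}, {"dp": [0, -0.0102, -0.0056], "roll": 0, "hand": 1}, {"dp": [0, -0.0106, -0.0048], "roll": 0, "hand": 1}, {"dp": [0, -0.011, -0.0039], "roll": 0, "hand": 1}, {"dp": [0, -0.0113, -0.0029], "roll": 0, "hand": 1}, {"dp": [0, -0.0115, -0.002], "roll": 0, "hand": 1}, {"dp": [0, -0.0116, -0.001], "roll": 0, "hand": 1}, {"dp": [0, -0.0116, -0.0001], "roll": 0, "hand": 1}, {"dp": [0, -0.0116, 0.0009], "roll": 0, "hand": 1}, {"dp": [0, -0.0115, 0.0019], "roll": 0, "hand": 1}, {"dp": [0, -0.0113, 0.0028], "roll": 0, "hand": 1}, {"dp": [0, -0.011, 0.0037], "roll": 0, "hand": 1}])

```text
time_s: 55.8
tcp_pos: [0.5317, 0.0909, 0.1733]
ee_rot: [[0.174, 0.985, 0.001], [0.985, -0.174, 0.001], [0.001, 0.001, -1.0]]
force: [1.8, 2.6, 1.8]
opening: 0.124
gripper_force: 30.0
```

```bash
python3 - <<'E'
from h import *
s=st()
H=np.array([.4428,.1068,.036])+.14*JX; d=s["tcp_pos"]-H; print("angle",np.arctan2(d[2],-d@JX),np.hypot(d[2],d@JX), d@JY)
E
```

```text
55.8 [0.5317 0.0909 0.1733] [[0.174, 0.985, 0.001], [0.985, -0.174, 0.001], [0.001, 0.001, -1.0]] [0.12 0.06 1.97 0.   1.12 0.3 ] 0.12380247666145247 [1.8 2.6 1.8]
angle 1.2234513911768765 0.1460278402891223 -0.00018378172707890527
```

Request:
servo_tool(motion=[{"dp": [0, -0.0107, 0.0046], "roll": 0, "hand": 1}, {"dp": [0, -0.0102, 0.0055], "roll": 0, "hand": 1}, {"dp": [0, -0.0098, 0.0063], "roll": 0, "hand": 1}, {"dp": [0, -0.0092, 0.0071], "roll": 0, "hand": 1}, {"dp": [0, -0.0086, 0.0079], "roll": 0, "hand": 1}, {"dp": [0, -0.0079, 0.0085], "roll": 0, "hand": 1}, {"dp": [0, -0.0072, 0.0092], "roll": 0, "hand": 1}, {"dp": [0, -0.0064, 0.0097], "roll": 0, "hand": 1}, {"dp": [0, -0.0055, 0.0102], "roll": 0, "hand": 1}, {"dp": [0, -0.0047, 0.0106], "roll": 0, "hand": 1}, {"dp": [0, -0.0038, 0.011], "roll": 0, "hand": 1}, {"dp": [0, -0.0029, 0.0113], "roll": 0, "hand": 1}])

```text
time_s: 57.0
tcp_pos: [0.4453, 0.1058, 0.0684]
ee_rot: [[0.174, 0.985, -0.002], [0.985, -0.174, 0.001], [0.001, -0.002, -1.0]]
force: [2.4, 5.9, -0.5]
opening: 0.126
gripper_force: 30.0
```

Request:
servo_tool(motion=[{"dp": [0, -0.0015, 0.006], "roll": 0, "hand": 1}, {"dp": [0, -0.001, 0.006], "roll": 0, "hand": 1}, {"dp": [0, -0.0005, 0.005], "roll": 0, "hand": 1}, {"dp": [0, 0, 0.003], "roll": 0, "hand": 1}])

```text
time_s: 57.4
tcp_pos: [0.4429, 0.1062, 0.0485]
ee_rot: [[0.174, 0.985, -0.001], [0.985, -0.174, 0.001], [0.001, -0.001, -1.0]]
force: [2.3, 6.4, -2.3]
opening: 0.123
gripper_force: 30.0
```

```bash
python3 - <<'E'
from h import *
s=st()
H=np.array([.4428,.1068,.036])+.14*JX; d=s["tcp_pos"]-H; print("angle",np.arctan2(d[2],-d@JX),np.hypot(d[2],d@JX), d@JY)
E
```

```text
57.4 [0.4429 0.1062 0.0485] [[0.174, 0.985, -0.001], [0.985, -0.174, 0.001], [0.001, -0.001, -1.0]] [0.18 0.06 2.23 0.   0.85 0.35] 0.12298154032952353 [ 2.3  6.4 -2.3]
angle 0.08891456810051791 0.14039818968594445 -0.0005652714270389659
```

Request:
servo_tool(motion=[{"dp": [0, 0, 0.002], "roll": 0, "hand": 1}, {"dp": [0, 0, 0.002], "roll": 0, "hand": 1}, {"dp": [0, 0, 0], "roll": 0, "hand": 1}])

```text
time_s: 57.7
tcp_pos: [0.4428, 0.1062, 0.0459]
ee_rot: [[0.174, 0.985, -0.002], [0.985, -0.174, 0.001], [0.0, -0.002, -1.0]]
force: [-2.9, 5.0, 8.4]
opening: 0.128
gripper_force: 30.0
```

Request:
servo_tool(motion=[{"dp": [0, 0, 0.001], "roll": 0, "hand": 1}, {"dp": [0, 0, 0], "roll": 0, "hand": 0.7}, {"dp": [0, 0, 0], "roll": 0, "hand": 0.6}, {"dp": [0, 0, 0], "roll": 0, "hand": 0.6}, {"dp": [0, 0, -0.02], "roll": 0, "hand": 0.6}, {"dp": [0, 0, -0.04], "roll": 0, "hand": 0.6}, {"dp": [0, 0, -0.04], "roll": 0, "hand": 0.6}, {"dp": [0, 0, -0.04], "roll": 0, "hand": 0.6}, {"dp": [0, 0, -0.03], "roll": 0, "hand": 0.6}])

```text
time_s: 58.6
tcp_pos: [0.4439, 0.1055, 0.2168]
ee_rot: [[0.174, 0.985, 0.001], [0.985, -0.174, -0.0], [-0.0, 0.001, -1.0]]
force: [0.3, 0.4, 0.9]
opening: 0.406
gripper_force: 0.0
```

Request:
servo_tool(motion=[{"dp": [-0.04, 0, 0], "roll": 0, "hand": 0.6}, {"dp": [-0.04, 0, 0], "roll": 0, "hand": 0.6}, {"dp": [-0.04, 0, 0], "roll": 0, "hand": 0.6}, {"dp": [-0.04, 0, 0], "roll": 0, "hand": 0.6}, {"dp": [-0.04, 0, 0], "roll": 0, "hand": 0.6}, {"dp": [-0.04, 0, 0], "roll": 0, "hand": 0.6}, {"dp": [0, 0, 0], "roll": 0, "hand": 0.6}])

```text
time_s: 59.3
tcp_pos: [0.4006, -0.1343, 0.2142]
ee_rot: [[0.179, 0.984, -0.002], [0.984, -0.179, -0.002], [-0.002, -0.002, -1.0]]
force: [0.1, -0.3, -0.1]
opening: 0.404
gripper_force: 0.0
```

```bash
python3 - <<'E'
from h import *
s=st(); im=viewer.get_image("scene"); t=viewer.get_image("top")
a=cv2.resize(im[170:280,310:470],(640,440),interpolation=cv2.INTER_CUBIC)[:,:400]
b=cv2.resize(t[150:260,190:320],(400,340),interpolation=cv2.INTER_CUBIC)
b=cv2.copyMakeBorder(b,0,100,0,0,cv2.BORDER_CONSTANT)
cv2.imwrite("pics/fin.png",np.hstack([a,b]))
E
```

```text
59.3 [ 0.4006 -0.1343  0.2142] [[0.179, 0.984, -0.002], [0.984, -0.179, -0.002], [-0.002, -0.002, -1.0]] [-0.38 -0.21  2.14 -0.    1.22 -0.2 ] 0.40438625428664204 [ 0.1 -0.3 -0.1]
```

View pics/fin.png

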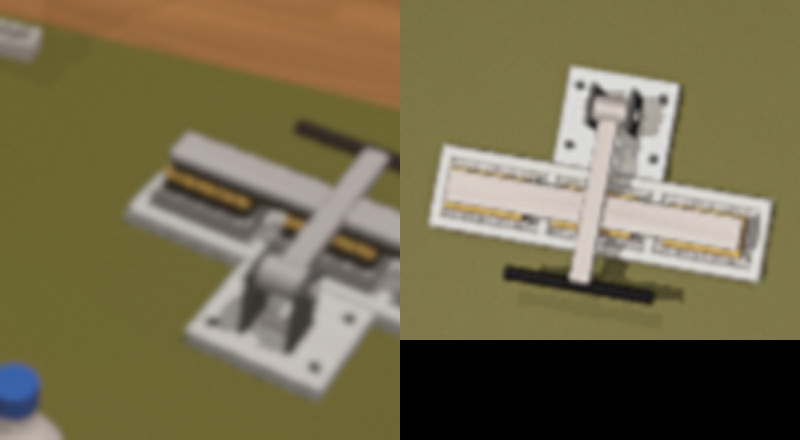

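The picture shows the clamp bar lying flat on all three coil backs, level and with the units in their pockets. I'm handing in.

```bash
python3 -c "
from plant import r
print(r.close_job())"
```

```text
the job is handed in; nothing more can be done
None
```

I put all three coils into covers, set the three covered pickups in the jig's pockets, swung the clamp back down over them, and handed the job in at about 59 s; no verdict was shown.

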